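# Raise the dust hood sash to the red pointer

## Task

Push the hood's counterweighted window up with your fingertips beneath its black lip until the white mark on the lip's end is level with the red pointer on the post, without running past it, then take the hand away and leave the window standing there. Push only from beneath: do not press on the glass or on the yellow strip over the lip, do not shift the pointer, and leave the bottle, the red pencil case and the plaster casting where they stand.

Things in the scene. Friction and masses are not known exactly. Their poses are not given: they have to be found in the camera images.
- hood: Grey dust hood fixed to the table, 390 mm wide, 370 deep, 390 high, open to the robot. Origin on the table midway between its front posts' feet. x level and inward, y left along the window, z up. The two front posts (24 mm wide, at y +-175 mm) and the window lean back 30 degrees: the window slides up along (0.5, 0, 0.866) in these axes. Tray 12 mm thick.
- lip (a point): Point under the black lip, mid-length, 10 mm in from its outer edge. z up the slope, y along the lip, x square to the glass, inward. Lip 300 mm long, 14 thick, 45 out from the glass. A yellow strip on top, 6 mm thick, juts out 12 mm farther: not to be pressed. Open beneath, tray 75 mm or more below. Fingers slanted forward 30 to 45 degrees get under it.
- sash_line (a point): Centre of the white mark, 34 x 12 x 8 mm high, at the left (+y) end of the lip; moves with the window. Axes as lip. It sits 17 mm up the slope from the lip's underside.
- pointer_tip (a point): Tip of the red pointer, 34 mm long, 8 mm high, on a clip clamped to the left (+y) post, beside the path of the white mark. Axes as lip. The window is right when the white mark's z in these axes is 0.
- sash (a joint): Window (glass 300 x 190 mm in an aluminium frame, rising from the lip; not to be pressed): position in m along the slope, 0 = lowest, grows upward to 0.24. It is counterweighted: it stays where it is left, and takes about 2 to 5 N to move, with no spring back and little coasting.
- pointer (a joint): Position of the red pointer's clip in m along the slope, on the same scale: white mark and pointer are level when joint sash equals joint pointer. It stays as set; not to be moved.
- casting: White plaster casting, a spool 64 mm across and 70 mm high standing on the hood's tray behind the window, loose. Origin at the centre of its underside.
- bottle: Clear drinking bottle with blue cap, 66 mm across, 190 mm high, standing loose on the table left of the hood. Origin at the centre of its underside.
- case: Red pencil case, 190 x 65 x 45 mm, lying loose on the table right of the hood. Origin at the centre of its underside.
There are look-alikes about, which are no part of the job. Several things look just like the bottle: the one meant starts farthest from the robot's base.

How it is judged:
On the way, in this order (a step that is already met when the one before it is completed fails the run):
1. the fingers push on the lip from beneath while the window is still low (contact force between the fingers and sash_c0 above 0.5 N and z of sash_line in the frame of pointer_tip below -0.03 m), for 0.05 s.
2. the white mark is level with the red pointer within 10 mm (z of sash_line in the frame of pointer_tip between -0.01 and 0.01 m), for 0.2 s.
At the end, for the whole second after the job is handed in: The white mark stands within 10 mm of the red pointer's tip, measured up the slope, the window is at rest, the pointer is within 6 mm of where it was, and bottle, case and casting are upright and within 30 mm of where they were (all of step 2 and velocity of joint sash between -0.01 and 0.01 m/s and distance of pointer_tip from where it was at the start of the episode below 0.006 m and distance of each of bottle, case, casting from where it was at the start of the episode below 0.03 m and angle between each of bottle, casting's own z axis and vertical below 0.3 rad); the robot touches nothing.
It fails at once if the window is run more than 25 mm past the pointer (z of sash_line in the frame of pointer_tip above 0.025 m).
It fails at once if the glass, its frame or the yellow strip is pressed with more than 5 N (contact force between any of the fingers, the arm and sash_c1 above 5 N or contact force between any of the fingers, the arm and sash_c2 above 5 N or contact force between any of the fingers, the arm and sash_c3 above 5 N).
It fails at once if the pointer is shifted by more than 6 mm (distance of pointer_tip from where it was at the start of the episode above 0.006 m).
It fails at once if the bottle, the case or the casting is moved by more than 30 mm, lifted or tipped (distance of any of bottle, case, casting from where it was at the start of the episode above 0.03 m or angle between any of bottle, casting's own z axis and vertical above 0.3 rad).
It also fails if it takes over 42 s, if anything falls off the work surface, if the arm or the gripper's body presses on something with over 40 N, if the wrist force passes 120 N, or if a joint passes its speed limit or range.

## Robot

A 6-joint arm with a two-finger parallel gripper is mounted at the origin on the work surface. World frame = base frame: x ahead of the robot, y to its left, z up, the work surface at z = 0. Lengths are in m, angles in rad, forces in N, time in s.
With the tool pointing down it reaches from about 0.4 to 0.825 m from the base axis. Payload 7 kg.
Tool frame: the origin (TCP) lies between the finger pads; the fingertips stand 17 mm ahead of it and the grasp point (between the pads) lies 2 mm behind it; x points along the fingers, z is the direction in which the jaws open and shut, and the axes are right-handed (so a half turn about x gives the same grasp; the last joint's range is limited). The gripper opens to 88 mm and grips with 3 to 60 N. Pads are 19 mm wide; open, the fingers measure 130 mm over their backs; the gripper's body (78 mm by 193 mm) begins 47 mm behind the grasp point.
Start: joints at [1.574, 0.359, 0.012, 0, -1.224, -0.288], TCP at [0.19, 0.648, 0.244] pointing down, gripper open.
Joint ranges: [-3.07, 3.07], [-1.43, 2.12], [-1.02, 1.25], [-3.03, 1.67], [-3.05, -0], [-3.03, 3.03]. Speed limits (rad/s): [2.39, 2.39, 3.01, 3.14, 3.14, 3.14].

## Interface

Orientations are given as [roll, pitch, yaw] about the fixed x, y, z axes, in that order (R = Rz(yaw) Ry(pitch) Rx(roll)).
In Python, from station import * gives the robot as it stands.
- The arm moves only by the tool step_arm, never from a script. Its argument "deltas" is a list of rows, each a list of 5 numbers: the shift along the tool's x, y, z in cm, then the turn about the tool's x in degrees, then the closure, from 0 (fully open) to 1 (shut). In form: [[dx, dy, dz, roll, fingers], ...]. A call has exactly 10 rows; each row is the pose to reach, as a shift and turn from the pose commanded when the call began, along the tool's axes at that moment; what a row does not reach only later rows make up. A row lasts 1/12 s, in which the tool goes at most 41.7 mm and 7.16 degrees, less where a joint would pass 70% of its speed; a pose out of reach is approached as far as the arm can. A call with a gripper value outside its range is refused whole. The fingers move at their own pace and stop on an object; "squeeze" is the grip in N (left out, the last holds). Time passes only in rows, so rows that repeat a pose let the fingers close, or fill a call up. It gives the time, the measured TCP pose, the force and the opening at its end, in the units of the state.
- get_state(): the state, without advancing time (a new reading comes with each control period).
- grab_frame(name): name is "scene" or "side" or "wrist"; returns a dict with "pixels" (420x560x3 uint8, red, green, blue), "range_z" (420x560 float32, m along the optical axis (not along the pixel's ray), 0 where there is no reading), "fx", "fy", "cx", "cy" (pixels), "view" (4x4, takes a point from world to camera coordinates); the wrist camera has in their place "hand_eye" (4x4, takes a point from camera to tool coordinates, whose origin is the TCP and whose axes are the tool frame's). Camera axes: x right, y down, z forward; pixel columns grow to the right and rows downward; lengths in m; the calibration is good to about 2 mm. A picture is of the moment at which its call begins: read the wrist's pose just before it.
- job_done(): hands the job in, once; it reports no verdict.
Trained networks look in the newest picture that a camera, given by its name, has taken for a name from the list of things; names that differ only in an ending like _2 or _b are one class to them, and where a whole thing is asked for, a point or a joint stands for the part that bears it (a point fixed in the world has none). Each returns a list of dicts, best first, with "conf" (0 to 1); they miss things now and then, are a little off and sometimes report something else, mostly with a low value. They report only what shows in the picture. A call takes as long as a camera call. They do not tell look-alikes from the thing itself.
- boxes_of(thing, camera): "extent" ([left, top, right, bottom] in pixels, round what is visible of it).
- masks_of(thing, camera): "mask" (420x560 bool, what is visible of it) and "extent" ([left, top, right, bottom] in pixels, round what is visible of it).
The state is a dict: "t": time; "q": joint angles; "qd": joint speeds; "joint_efforts": joint torques, N m; "eef_pos": TCP position; "ee_rot": TCP orientation; "force": force on the tool from outside, world axes, zero at the start; "moment": the same for the moment, N m; "width": finger opening in m.
Only numpy, scipy, OpenCV 4.12 (cv2) and the standard library are available. Lean on these libraries where they do the work, as an engineer would, in place of code of your own. Each camera call takes 0.05 s, during which the arm holds its last target.

## Working session

There is one attempt and no reset: what is moved stays moved. The work goes in short steps, Python scripts to look and compute and a tool call to move; the robot and the scene stay as the last step left them, time stands still between calls to the robot, and variables do not carry over. Pictures are saved under pics/ and viewed, and the job is handed in when it is done.

Besides the shell and the picture viewer there is one more tool, called after "Emit:" as a command line: name --pt "numbers of a row" for each row, then --argument value for the rest. step_arm: Moves the arm, as the interface text tells. Its arguments: {"type":"object","properties":{"deltas":{"type":"array"},"squeeze":{"type":"number"}},"required":["deltas"]}

```bash
ls; mkdir -p pics; cat > h.py <<'E'
from station import *
import numpy as np, cv2
from scipy.spatial.transform import Rotation as R
def save(f,n,crop=None,s=1):
    p=f["pixels"][:,:,::-1]
    if crop: p=p[crop[1]:crop[3],crop[0]:crop[2]]
    cv2.imwrite("pics/"+n,cv2.resize(p,None,fx=s,fy=s,interpolation=cv2.INTER_CUBIC))
def cam2w(f,st):
    if "view" in f: return np.linalg.inv(f["view"])
    T=np.eye(4);T[:3,:3]=R.from_euler('xyz',st["ee_rot"]).as_matrix();T[:3,3]=st["eef_pos"]
    return T@f["hand_eye"]
def pts(f,st=None):
    z=f["range_z"];v,u=np.mgrid[:z.shape[0],:z.shape[1]]
    P=np.stack([(u-f["cx"])/f["fx"]*z,(v-f["cy"])/f["fy"]*z,z,np.ones_like(z)],-1)
    W=(P@cam2w(f,st).T)[...,:3]; W[z==0]=np.nan
    return W
E
python3 - <<'E'
from h import *
s=get_state();print(s)
for c in["scene","side","wrist"]:
    s=get_state();f=grab_frame(c);save(f,c+"0.png");np.savez(c+"0.npz",W=pts(f,s),pix=f["pixels"],C=cam2w(f,s))
    for t in["hood","lip","sash_line","pointer_tip","sash","casting","bottle","case"]:
        for b in boxes_of(t,c): print(c,t,round(b["conf"],2),np.round(b["extent"]))
E
```

```text
pics
{'t': 0.0, 'q': array([ 1.57411553e+00,  3.59417593e-01,  1.10893940e-02, -3.69831980e-04,
       -1.22406249e+00, -2.88119359e-01]), 'qd': array([-0.0004342 ,  0.00112962, -0.00035051,  0.00072687,  0.00081717,
       -0.00027684]), 'joint_efforts': array([-2.37888671e-03, -5.82723463e+01,  2.93076038e+01,  6.99756458e+00,
        7.07656582e-03, -1.57113959e-04]), 'eef_pos': array([0.18952663, 0.64739138, 0.24261253]), 'ee_rot': array([ 0.07345028,  1.56916448, -1.78227216]), 'force': array([0.01352882, 0.1846602 , 0.01186189]), 'moment': array([-0.00582288, -0.0170543 ,  0.01122247]), 'width': 0.087461580168391}
scene hood 0.69 [207. 176. 409. 363.]
scene lip 0.86 [218. 190. 318. 260.]
scene lip 0.16 [ 97. 219. 132. 283.]
scene sash_line 0.63 [213. 190. 317. 256.]
scene sash 0.96 [214. 190. 309. 257.]
scene casting 0.97 [299. 246. 322. 276.]
scene bottle 0.86 [281. 124. 301. 173.]
scene bottle 0.8 [336. 132. 357. 182.]
scene bottle 0.79 [310. 124. 330. 175.]
scene bottle 0.63 [365. 124. 388. 172.]
scene case 0.83 [ 95. 218. 132. 282.]
side lip 0.66 [271. 129. 390. 246.]
side lip 0.21 [257.  86. 451. 293.]
side sash_line 0.76 [270. 128. 393. 247.]
side pointer_tip 0.42 [287. 144. 295. 150.]
side sash 0.77 [270. 128. 390. 247.]
side bottle 0.94 [203. 147. 225. 199.]
side bottle 0.84 [194. 128. 215. 172.]
side bottle 0.79 [183. 183. 208. 233.]
side bottle 0.58 [192. 163. 209. 212.]
side case 0.88 [298. 355. 380. 420.]
```

View pics/scene0.png

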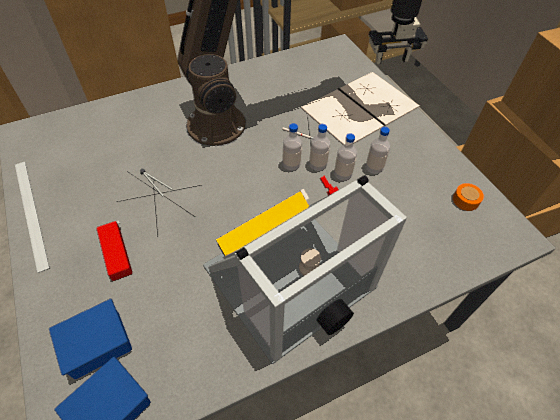

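View pics/side0.png

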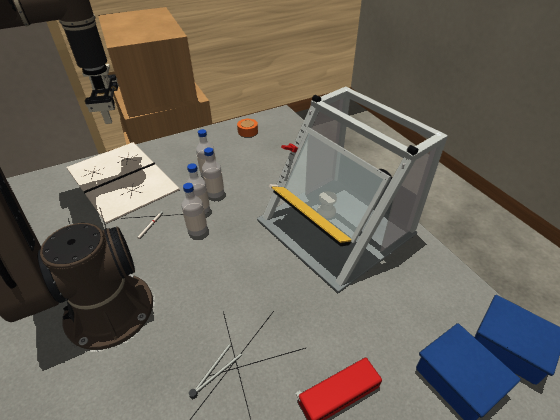

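View pics/wrist0.png

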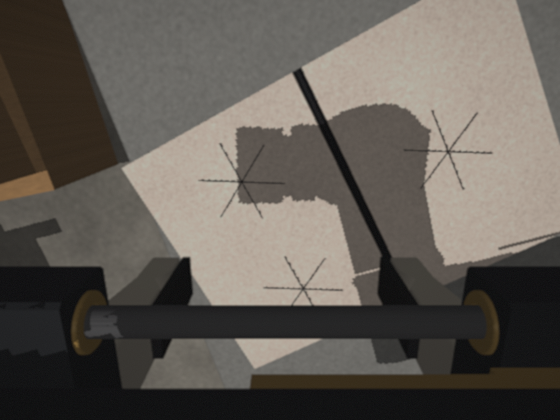

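```bash
python3 - <<'E'
import numpy as np,cv2
for c,cr in(("scene",(190,110,420,370)),("side",(180,80,460,300))):
    p=np.load(c+"0.npz")["pix"][:,:,::-1][cr[1]:cr[3],cr[0]:cr[2]]
    s=2.8 if c=="side" else 2.3
    cv2.imwrite(f"pics/{c}0z.png",cv2.resize(p,None,fx=s,fy=s,interpolation=cv2.INTER_CUBIC))
E
```

```text
(no output)
```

View pics/scene0z.png

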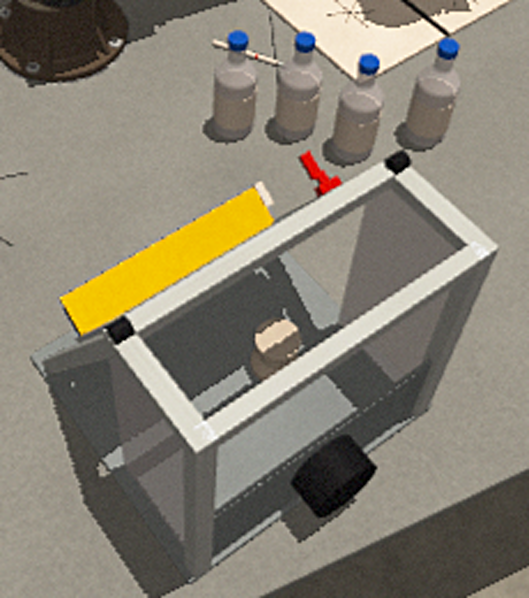

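View pics/side0z.png

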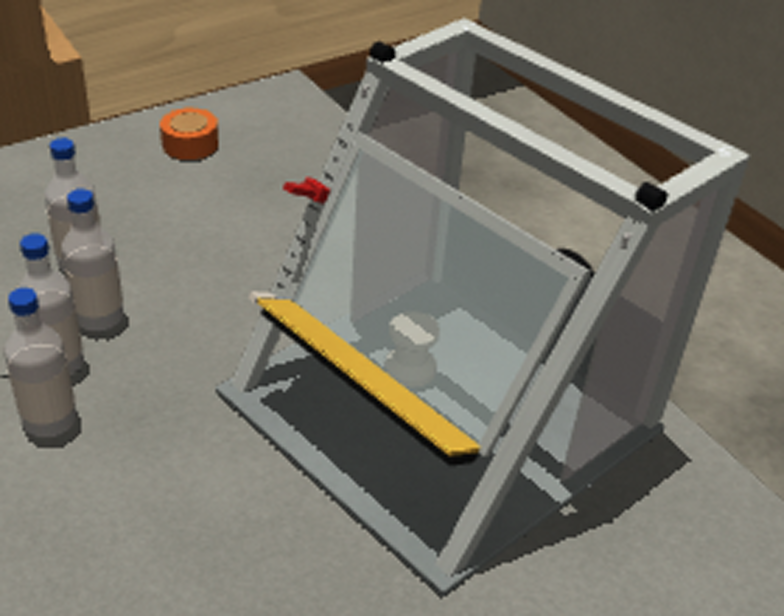

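The scene view shows the hood at about (205–410, 176–363), the yellow strip from (218,250) to (308,195), the red pointer at (330,186), the casting at (310,262), the case at (114,250) and four bottles at (291,148), (320,150), (346,157) and (377,150). Next I'll measure positions from depth.

```bash
python3 - <<'E'
import numpy as np,cv2
for c in("scene","side"):
    d=np.load(c+"0.npz");W=d["W"];p=d["pix"].astype(int)
    print(c,"cam",d["C"][:3,3].round(3))
    r,g,b=p[...,0],p[...,1],p[...,2]
    Y=(r>150)&(g>110)&(b<60)
    n,l,s,_=cv2.connectedComponentsWithStats(Y.astype(np.uint8))
    k=1+np.argmax(s[1:,4]);Q=W[l==k];Q=Q[~np.isnan(Q[:,0])]
    m=np.median(Q,0);Q=Q[np.linalg.norm(Q-m,axis=1)<.25];m=Q.mean(0);U,S,V=np.linalg.svd(Q-m,full_matrices=False)
    print("strip",len(Q),m.round(4),V.round(3),[np.percentile((Q-m)@v,[1,99]).round(3) for v in V])
    Rr=(r>140)&(g<40)&(b<50)
    n,l,s,_=cv2.connectedComponentsWithStats(Rr.astype(np.uint8))
    for k in range(1,n):
        if s[k,4]>8:
            Q=W[l==k];print("red",s[k],np.nanmedian(Q,0).round(3),np.nanmin(Q,0).round(3),np.nanmax(Q,0).round(3))
    B=(b>120)&(r<60)&(g<100)
    n,l,s,_=cv2.connectedComponentsWithStats(B.astype(np.uint8))
    for k in range(1,n):
        if s[k,4]>20: Q=W[l==k];m=np.nanmedian(Q,0);print("blue",s[k],m.round(3),np.linalg.norm(m[:2]).round(3))
    if c=="scene":
        for uv in [(363,181),(243,253),(278,300),(404,218),(303,194),(310,252),(209,265)]: print(uv,W[uv[1],uv[0]].round(3))
    else:
        for uv in [(316,99),(412,150),(348,90),(443,135),(272,186),(260,220),(340,289),(264,220)]: print(uv,W[uv[1],uv[0]].round(3))
E
```

```text
scene cam [ 1.258 -0.322  1.17 ]
strip 1780 [ 0.6087 -0.0613  0.1472] [[ 0.196 -0.981  0.003]
 [-0.865 -0.171  0.472]
 [-0.462 -0.095 -0.882]] [array([-0.152,  0.141]), array([-0.026,  0.026]), array([-0.015,  0.006])]
red [321 176  17  18  99] [0.639 0.127 0.257] [0.612 0.115 0.248] [0.662 0.147 0.273]
red [  97  222   32   53 1040] [ 0.441 -0.493  0.046] [ 0.342 -0.525  0.038] [ 0.527 -0.462  0.054]
blue [289 124   9   6  34] [0.32  0.178 0.191] 0.366
blue [319 125   8   5  36] [0.363 0.266 0.19 ] 0.45
blue [381 127   8   6  34] [0.46  0.448 0.19 ] 0.642
blue [347 134   8   6  37] [0.441 0.328 0.19 ] 0.549
blue [  49  299   78   75 3283] [ 0.705 -0.604  0.084] 0.928
blue [  55  357   92   63 3316] [ 0.87  -0.588  0.084] 1.05
(363, 181) [0.75  0.146 0.389]
(243, 253) [ 0.816 -0.191  0.388]
(278, 300) [ 0.937 -0.165  0.373]
(404, 218) [0.875 0.181 0.375]
(303, 194) [0.568 0.091 0.157]
(310, 252) [0.722 0.041 0.084]
(209, 265) [ 0.599 -0.24   0.012]
side cam [ 0.145 -0.753  0.931]
strip 135 [ 0.586  -0.0606  0.1563] [[ 0.183 -0.983  0.005]
 [-0.908 -0.167  0.383]
 [ 0.376  0.074  0.924]] [array([-0.145,  0.142]), array([-0.013,  0.006]), array([-0.003,  0.003])]
red [282 144  15   5  29] [0.645 0.127 0.254] [0.61  0.117 0.25 ] [0.659 0.144 0.273]
red [299 358  83  62 387] [ 0.446 -0.508  0.043] [ 0.338 -0.524  0.038] [ 0.525 -0.462  0.049]
blue [198 130   8   4  24] [0.459 0.451 0.188] 0.643
blue [204 148   9   5  32] [0.439 0.328 0.188] 0.548
blue [188 164   8   5  35] [0.361 0.268 0.188] 0.45
blue [183 183  10   6  46] [0.318 0.178 0.189] 0.364
blue [ 479  295   81   76 3110] [ 0.879 -0.6    0.081] 1.065
blue [ 421  324   98   89 4052] [ 0.699 -0.606  0.081] 0.925
(316, 99) [0.735 0.142 0.384]
(412, 150) [ 0.804 -0.197  0.385]
(348, 90) [0.867 0.164 0.372]
(443, 135) [ 0.94  -0.169  0.371]
(272, 186) [0.557 0.089 0.158]
(260, 220) [0.517 0.107 0.012]
(340, 289) [ 0.597 -0.253  0.01 ]
(264, 220) [0.531 0.106 0.007]
```

The bottle meant is the one at scene pixel (377,150), which is (0.46, 0.45) and 0.64 m from the base. The others are at 0.37, 0.45 and 0.55 m. I'll confirm it in an enlarged crop and check the tool axes. The moves can't pitch the tool directly, so I also need to learn what the arm does at its reach limit.

```bash
python3 - <<'E'
from h import *
s=get_state();print(R.from_euler('xyz',s["ee_rot"]).as_matrix().round(3))
p=np.load("scene0.npz")["pix"][110:190,270:400,::-1];cv2.imwrite("pics/bott.png",cv2.resize(p,None,fx=5,fy=5))
W=np.load("scene0.npz")["W"]
for uv in [(430,40),(500,60),(540,50),(500,120),(450,110),(420,90)]:print(uv,W[uv[1],uv[0]].round(2))
E
```

```text
[[ 0.     0.96  -0.281]
 [-0.    -0.281 -0.96 ]
 [-1.     0.     0.   ]]
(430, 40) [-0.73  1.78 -0.51]
(500, 60) [-0.17  1.8  -0.32]
(540, 50) [0.34 1.25 0.2 ]
(500, 120) [ 0.37  1.19 -0.11]
(450, 110) [-0.28  1.69 -0.74]
(420, 90) [-0.54  1.64 -0.75]
```

View pics/bott.png

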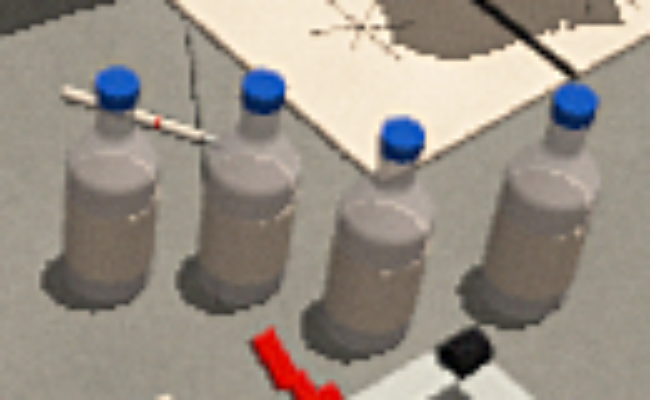

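The crop shows the rightmost bottle standing apart, so it's the one farthest from the base. Now I'll raise the hand into free space, which also tests the out-of-reach behaviour.

Emit:
step_arm --pt "-4 0 0 0 1" --pt "-8 0 0 0 1" --pt "-12 0 0 0 1" --pt "-16 0 0 0 1" --pt "-20 0 0 0 1" --pt "-25 0 0 0 1" --pt "-30 0 0 0 1" --pt "-35 0 0 0 1" --pt "-40 0 0 0 1" --pt "-44 0 0 0 1"

```text
t: 2.18
eef_pos: [0.1899, 0.6467, 0.6477]
ee_rot: [-3.013, 1.566, 1.414]
force: [1.4, 1.1, 2.2]
width: 0.027
```

```bash
python3 - <<'E'
from h import *
s=get_state();print(s["t"],s["eef_pos"].round(3),s["q"].round(3));print(R.from_euler('xyz',s["ee_rot"]).as_matrix().round(3))
E
```

```text
2.1833 [0.19  0.647 0.648] [ 1.574e+00  4.630e-01  1.089e+00  1.000e-03 -2.193e+00 -2.880e-01]
[[ 0.001  0.96  -0.281]
 [ 0.004 -0.281 -0.96 ]
 [-1.    -0.001 -0.004]]
```

The kinematics are clear now: the tool's slant is q5+q3−q2, and the elbow limit q3=1.25 is close. I'll push a little beyond reach to see what happens to the orientation.

Emit:
step_arm --pt "-3 0 0 0 1" --pt "-6 0 0 0 1" --pt "-9 0 0 0 1" --pt "-12 0 0 0 1" --pt "-15 0 0 0 1" --pt "-18 0 0 0 1" --pt "-20 0 0 0 1" --pt "-20 0 0 0 1" --pt "-20 0 0 0 1" --pt "-20 0 0 0 1"

```text
t: 3.02
eef_pos: [0.1697, 0.5804, 0.7272]
ee_rot: [2.966, 1.543, 1.11]
force: [0.9, -0.6, 0.7]
width: 0.0004
```

```bash
python3 - <<'E'
from h import *
s=get_state();print(s["t"],s["eef_pos"].round(3),s["q"].round(3));print(R.from_euler('xyz',s["ee_rot"]).as_matrix().round(3))
E
```

```text
3.0167 [0.17  0.58  0.727] [ 1.618  0.429  1.252  0.019 -2.369 -0.317]
[[ 0.012  0.96  -0.281]
 [ 0.025 -0.281 -0.959]
 [-1.     0.005 -0.027]]
```

Emit:
step_arm --pt "3 0 0 0 1" --pt "6 0 0 0 1" --pt "10 0 0 0 1" --pt "14 0 0 0 1" --pt "17 0 0 0 1" --pt "20 0 0 0 1" --pt "23 0 0 0 1" --pt "26 0 0 0 1" --pt "26 0 0 0 1" --pt "26 0 0 0 1"

```text
t: 3.85
eef_pos: [0.1732, 0.5868, 0.4658]
ee_rot: [2.865, 1.547, 1.009]
force: [-0.8, -0.0, 1.8]
width: 0.0005
```

```bash
python3 - <<'E'
from h import *
s=get_state();print(s["t"],s["eef_pos"].round(3),s["q"].round(3));print(R.from_euler('xyz',s["ee_rot"]).as_matrix().round(3))
E
```

```text
3.85 [0.173 0.587 0.466] [ 1.611  0.184  0.257  0.014 -1.624 -0.324]
[[ 0.013  0.96  -0.281]
 [ 0.02  -0.281 -0.959]
 [-1.     0.007 -0.023]]
```

This is the key finding: the tilt picked up at the limit becomes part of the commanded pose and stays. That means I can build up the needed slant above the hood, at the hood's own azimuth. I'll move there high up and align the jaw direction with the lip.

Emit:
step_arm --pt "-2 3 2 0 1" --pt "-4 6 4 -3 1" --pt "-6 9.5 6 -6 1" --pt "-8 13 8 -9 1" --pt "-10 16.5 10 -12 1" --pt "-12 20 12 -15 1" --pt "-14 23.5 14 -18 1" --pt "-15 27 16 -21 1" --pt "-16 30.5 18 -24 1" --pt "-16 34 20 -27 1"

```text
t: 4.68
eef_pos: [0.4325, 0.3042, 0.6273]
ee_rot: [2.397, 1.537, 1.015]
force: [0.2, 0.5, -0.8]
width: 0.0003
```

```bash
cat > st.py <<'E'
from h import *
s=get_state();M=R.from_euler('xyz',s["ee_rot"]).as_matrix()
print(s["t"],s["eef_pos"].round(3),s["q"].round(3));print(M.round(3), "tilt",np.degrees(np.arccos(-M[2,0])).round(1),"az",np.degrees(np.arctan2(M[1,0],M[0,0])).round(1))
import sys
if len(sys.argv)>3:
    d=np.array([float(a) for a in sys.argv[1:4]])-s["eef_pos"];print("delta tool cm",(M.T@d*100).round(1),"norm",np.linalg.norm(d).round(3))
E
python3 st.py .62 .12 .62
```

```text
4.6833 [0.432 0.304 0.627] [ 9.830e-01  9.700e-02  5.210e-01 -1.000e-03 -1.961e+00  7.760e-01]
[[ 0.018  0.982  0.188]
 [ 0.028  0.188 -0.982]
 [-0.999  0.023 -0.025]] tilt 1.9 az 58.2
delta tool cm [ 0.5 14.9 21.6] norm 0.263
```

Emit:
step_arm --pt "0 2 3 0 1" --pt "0 4 6 0 1" --pt "0 6 9 0 1" --pt "0 8.5 12 0 1" --pt "0 11 15.5 0 1" --pt "0 13 18.5 0 1" --pt "0 15 21.5 0 1" --pt "0 300 21.5 0 1" --pt "0 300 21.5 0 1" --pt "0 300 21.5 0 1"

```text
t: 5.52
eef_pos: [0.7279, 0.1401, 0.6158]
ee_rot: [2.191, 1.543, 0.803]
force: [41.4, -24.2, 82.8]
width: 0.0003
```

```bash
python3 st.py
```

```text
5.5167 [0.728 0.14  0.616] [ 0.447  0.598  1.252 -0.012 -2.2    1.299]
[[ 0.019  0.983  0.182]
 [ 0.02   0.182 -0.983]
 [-1.     0.022 -0.016]] tilt 1.6 az 46.0
```

Emit:
step_arm --pt "0 0 3 0 1" --pt "0 0 6.5 0 1" --pt "0 0 10 0 1" --pt "0 0 13.5 0 1" --pt "0 0 16.5 0 1" --pt "0 0 19 0 1" --pt "-300 270 19 0 1" --pt "-300 270 19 0 1" --pt "-300 270 19 0 1" --pt "-300 270 19 0 1"

```text
t: 6.35
eef_pos: [0.753, -0.0184, 0.6145]
ee_rot: [1.728, 1.517, 0.344]
force: [-0.0, 0.5, 0.9]
width: 0.0
```

```bash
python3 st.py
```

```text
6.35 [ 0.753 -0.018  0.614] [ 0.23   0.601  1.252 -0.007 -2.168  1.523]
[[ 0.051  0.981  0.186]
 [ 0.018  0.185 -0.983]
 [-0.999  0.053 -0.008]] tilt 3.1 az 19.7
```

Emit:
step_arm --pt "-300 270 0 0 1" --pt "-300 270 0 0 1" --pt "-300 270 0 0 1" --pt "-300 270 0 0 1" --pt "-300 270 0 0 1" --pt "-300 270 0 0 1" --pt "-300 270 0 0 1" --pt "-300 270 0 0 1" --pt "-300 270 0 0 1" --pt "-300 270 0 0 1"

```text
t: 7.18
eef_pos: [0.7405, 0.0254, 0.6384]
ee_rot: [1.564, 1.486, 0.178]
force: [0.1, -0.1, -0.0]
width: 0.0007
```

```bash
python3 st.py
```

```text
7.1833 [0.74  0.025 0.638] [ 0.301  0.572  1.252  0.013 -2.167  1.462]
[[ 0.083  0.979  0.184]
 [ 0.015  0.184 -0.983]
 [-0.996  0.084  0.001]] tilt 4.8 az 10.2
```

The gain is about 1.8° per call, because the tilt gets corrected back within each row. Adding a large roll request should spend the rotation allowance on roll and dilute that correction. I'll test it here in free space.

Emit:
step_arm --pt "-300 270 20 170 1" --pt "-300 270 20 170 1" --pt "-300 270 20 170 1" --pt "-300 270 20 170 1" --pt "-300 270 20 170 1" --pt "-300 270 20 170 1" --pt "-300 270 20 170 1" --pt "-300 270 20 170 1" --pt "-300 270 20 170 1" --pt "-300 270 20 170 1"

```text
t: 8.02
eef_pos: [0.7707, 0.0405, 0.7023]
ee_rot: [2.419, 1.253, -0.226]
force: [-0.2, 0.2, 0.3]
width: 0.0003
```

```bash
python3 st.py
```

```text
8.0167 [0.771 0.04  0.702] [ 0.386  0.542  1.252  0.199 -2.01   0.22 ]
[[ 0.304  0.444 -0.843]
 [-0.07  -0.872 -0.485]
 [-0.95   0.206 -0.234]] tilt 18.2 az -12.9
```

That gave 18° of slant in one call. I'll roll back the other way with the same outward push.

```bash
python3 - <<'E'
from h import *
s=get_state();M=R.from_euler('xyz',s["ee_rot"]).as_matrix()
print((M.T@np.array([.66,.13,.74])*400).round(0))
E
```

```text
[-204.  133. -317.]
```

Emit:
step_arm --pt "-204 133 -317 -170 1" --pt "-204 133 -317 -170 1" --pt "-204 133 -317 -170 1" --pt "-204 133 -317 -170 1" --pt "-204 133 -317 -170 1" --pt "-204 133 -317 -170 1" --pt "-204 133 -317 -170 1" --pt "-204 133 -317 -170 1" --pt "-204 133 -317 -170 1" --pt "-204 133 -317 -170 1"

```text
t: 8.85
eef_pos: [0.8427, 0.0774, 0.7492]
ee_rot: [1.333, 1.006, -0.035]
force: [-0.6, 1.0, -0.9]
width: 0.0005
```

```bash
python3 st.py .42 -.1 .5
```

```text
8.85 [0.843 0.077 0.749] [ 0.417  0.537  1.252  0.241 -1.762  1.466]
[[ 0.535  0.829  0.165]
 [-0.019  0.207 -0.978]
 [-0.845  0.52   0.126]] tilt 32.4 az -2.0
delta tool cm [ -1.2 -51.7   7.2] norm 0.522
```

Slant is now 32° at azimuth −2°, against the hood's 11°, which is inside the 30–45° range. I'll move back in front of the hood, keeping high, and roll +6° so the fingertips lie parallel to the lip.

```bash
python3 st.py .54 -.077 .45
```

```text
8.85 [0.843 0.077 0.749] [ 0.417  0.537  1.252  0.241 -1.762  1.466]
[[ 0.535  0.829  0.165]
 [-0.019  0.207 -0.978]
 [-0.845  0.52   0.126]] tilt 32.4 az -2.0
delta tool cm [  9.4 -43.8   6.3] norm 0.453
```

Emit:
step_arm --pt "0.7 -3.5 0.5 0 1" --pt "1.5 -7 1 1 1" --pt "2.3 -11 1.6 2 1" --pt "3.2 -15 2.2 3 1" --pt "4.1 -19 2.8 4 1" --pt "5 -23.5 3.4 5 1" --pt "6 -28 4 6 1" --pt "7 -32 4.6 6 1" --pt "7.8 -36 5.2 6 1" --pt "8.6 -39.5 5.8 6 1"

```text
t: 9.68
eef_pos: [0.6028, -0.0434, 0.5143]
ee_rot: [1.448, 1.001, -0.032]
force: [0.9, -1.2, 0.4]
width: 0.0003
```

```bash
python3 st.py .535 -.077 .16
```

```text
9.6833 [ 0.603 -0.043  0.514] [ 0.379 -0.167 -0.216  0.258 -1.006  1.203]
[[ 0.539  0.839  0.072]
 [-0.017  0.096 -0.995]
 [-0.842  0.535  0.066]] tilt 32.7 az -1.8
delta tool cm [ 26.2 -25.    0.5] norm 0.362
```

Emit:
step_arm --pt "2 -3 0 0 1" --pt "4 -6 0 0 1" --pt "6 -9 0 0 1" --pt "8 -12 0.1 0 1" --pt "10.5 -14.5 0.2 0 1" --pt "13 -17 0.3 0 1" --pt "15.5 -19 0.4 0 1" --pt "18 -20.5 0.5 0 1" --pt "20 -22 0.5 0 1" --pt "22 -23 0.5 0 1"

```text
t: 10.52
eef_pos: [0.5305, -0.076, 0.2103]
ee_rot: [1.456, 1.013, -0.022]
force: [-31.5, 0.1, -36.8]
width: 0.0002
```

```bash
python3 st.py .535 -.077 .105; python3 - <<'E'
from h import *
for c in["scene","side","wrist"]:
    s=get_state();f=grab_frame(c);save(f,c+"1.png");np.savez(c+"1.npz",W=pts(f,s),pix=f["pixels"],C=cam2w(f,s))
    if c=="side": save(f,"side1z.png",(180,80,460,300),2.8)
E
```

```text
10.5167 [ 0.531 -0.076  0.21 ] [ 0.21  -0.126 -1.017  0.745 -0.181  0.751]
[[ 0.529  0.845  0.076]
 [-0.012  0.096 -0.995]
 [-0.848  0.526  0.061]] tilt 32.0 az -1.3
delta tool cm [ 9.2 -5.2 -0.5] norm 0.105
```

View pics/side1z.png

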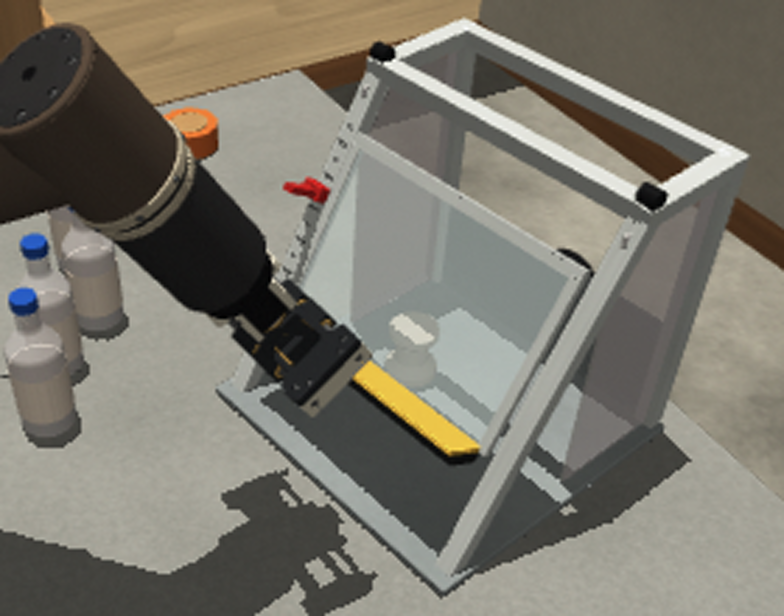

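View pics/wrist1.png

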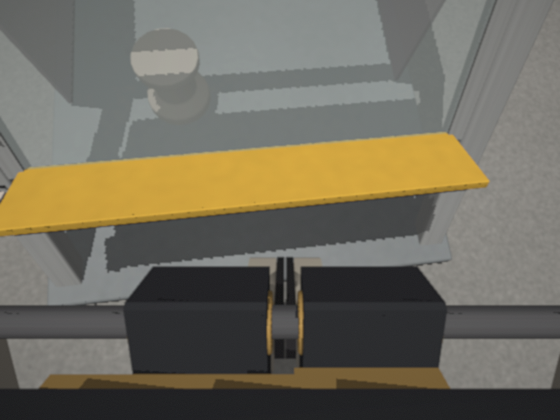

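View pics/scene1.png

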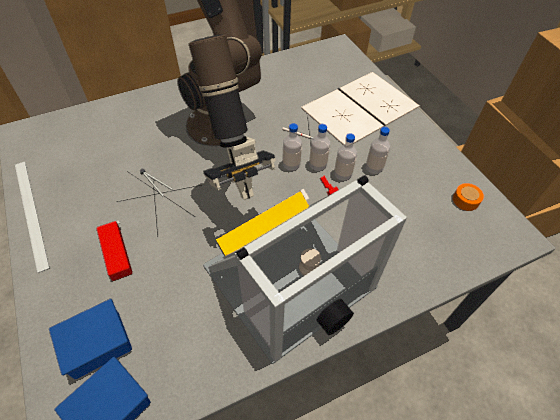

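The side and wrist views show the closed fingertips in front of the lip at about wrist pixel (285,265). The strip in that view runs from (0,230) to (485,180). However, the elbow is now at its lower limit (q3=−1.02). I'll fit the kinematics from the logged poses to see which slant works at the lip.

```bash
cat > kin.py <<'E'
import numpy as np
from scipy.optimize import least_squares
from scipy.spatial.transform import Rotation as R
D=[([1.57411553,.359417593,.011089394,-.00036983,-1.22406249,-.288119],[.18952663,.64739138,.24261253],[0,0,-1]),
([1.574,.463,1.089,.001,-2.193,-.288],[.19,.647,.648],[.001,.004,-1]),
([1.618,.429,1.252,.019,-2.369,-.317],[.17,.580,.727],[.012,.025,-1]),
([1.611,.184,.257,.014,-1.624,-.324],[.173,.587,.466],[.013,.02,-1]),
([.983,.097,.521,-.001,-1.961,.776],[.432,.304,.627],[.018,.028,-.999]),
([.447,.598,1.252,-.012,-2.2,1.299],[.728,.14,.616],[.019,.02,-1]),
([.23,.601,1.252,-.007,-2.168,1.523],[.753,-.018,.614],[.051,.018,-.999]),
([.301,.572,1.252,.013,-2.167,1.462],[.74,.025,.638],[.083,.015,-.996]),
([.386,.542,1.252,.199,-2.01,.22],[.771,.04,.702],[.304,-.07,-.95]),
([.417,.537,1.252,.241,-1.762,1.466],[.843,.077,.749],[.535,-.019,-.845]),
([.379,-.167,-.216,.258,-1.006,1.203],[.603,-.043,.514],[.539,-.017,-.842]),
([.21,-.126,-1.017,.745,-.181,.751],[.531,-.076,.21],[.529,-.012,-.848])]
def fk(q,P):
    sg=P[9];Rz=R.from_rotvec([0,0,q[0]]);A=R.from_rotvec([0,q[1],0]);B=R.from_rotvec([0,q[1]-q[2],0])
    C=B*R.from_rotvec([P[9]*q[3],0,0])*R.from_rotvec([0,-q[4],0])
    return Rz.apply(np.array([P[0],P[1],P[2]])+A.apply([P[3],0,P[4]])+B.apply([P[5],0,P[6]])+C.apply([P[7],0,P[8]])),(Rz*C).apply([1,0,0])
def res(P):
    o=[]
    for q,p,x in D:
        a,b=fk(q,P);o+=list(a-p)+list(.2*(b-x))
    return np.array(o)
best=None
for sg in(1,-1):
    f=lambda P:res(np.r_[P,sg]) 
    r=least_squares(lambda P:np.r_[f(P),1e-4*P],[0,-.19,.3,0,.5,.45,0,.25,0])
    if best is None or r.cost<best[0]: best=(r.cost,np.r_[r.x,sg])
P=best[1]
if __name__=="__main__":
    print(best[0],P.round(4)); print(np.abs(res(P)).reshape(-1,6).round(4))
E
python3 kin.py
```

```text
0.0036700905623953885 [ 0.0071 -0.1892  0.2377 -0.0161  0.5578  0.4202  0.0373  0.3778  0.0742
 -1.    ]
[[0.0026 0.0227 0.0366 0.0001 0.0003 0.    ]
 [0.0024 0.0103 0.0052 0.     0.     0.    ]
 [0.0017 0.005  0.0178 0.     0.0001 0.0001]
 [0.0023 0.0117 0.0146 0.     0.0001 0.0001]
 [0.0023 0.0071 0.0008 0.     0.0001 0.0001]
 [0.0148 0.0034 0.0011 0.0002 0.0001 0.0001]
 [0.014  0.0008 0.0039 0.     0.     0.0001]
 [0.0099 0.0013 0.0004 0.     0.0001 0.0001]
 [0.0165 0.0039 0.0146 0.0001 0.0001 0.    ]
 [0.0182 0.003  0.0018 0.     0.     0.0001]
 [0.0242 0.0124 0.0049 0.     0.     0.    ]
 [0.0433 0.0101 0.0214 0.0001 0.     0.    ]]
```

```bash
python3 - <<'E'
s=open('kin.py').read()
i=s.index("def fk");
s=s[:i]+'''
def fk(q,P):
    Rz=R.from_rotvec([0,0,q[0]]);A=Rz*R.from_rotvec([0,q[1],0]);B=Rz*R.from_rotvec([0,q[1]-q[2],0])
    W=B*R.from_rotvec([-q[3],0,0]);C=W*R.from_rotvec([0,-q[4],0])
    return Rz.apply([P[0],P[1],0])+[0,0,P[2]]+A.apply([P[3],0,P[4]])+B.apply([P[5],0,P[6]])+W.apply([0,P[7],P[8]])+C.apply([P[9],0,P[10]]),C.apply([1,0,0])
def res(P):
    o=[]
    for q,p,x in D:
        a,b=fk(q,P);o+=list(a-p)+list(.2*(b-x))
    return np.array(o)
r=least_squares(lambda P:np.r_[res(P),1e-4*P],[0,-.19,.3,0,.5,.45,0,0,0,.25,0]);P=r.x
if __name__=="__main__":
    print(r.cost,P.round(4)); print((res(P)).reshape(-1,6).round(4))
'''
open('kin.py','w').write(s)
E
python3 kin.py
```

```text
2.1166114490226498e-06 [ 6.000e-04 -6.000e-04  1.984e-01 -6.000e-04  6.018e-01  4.635e-01
  5.000e-04 -1.911e-01  1.000e-04  3.616e-01  1.000e-04]
[[-0.0001  0.0003  0.0001 -0.0001 -0.0003  0.    ]
 [-0.     -0.001  -0.0003 -0.     -0.      0.    ]
 [-0.0007  0.0001  0.0002  0.      0.0001  0.0001]
 [ 0.0003 -0.0002 -0.0002  0.      0.0001  0.0001]
 [ 0.0006  0.      0.0001 -0.      0.0001 -0.0001]
 [-0.0002  0.0001 -0.0007 -0.0002 -0.0001  0.0001]
 [ 0.0001 -0.0004  0.0003  0.     -0.      0.0001]
 [ 0.0005  0.0001  0.0003  0.     -0.0001 -0.0001]
 [ 0.      0.0006 -0.      0.0001  0.0001 -0.    ]
 [-0.0001  0.      0.0003  0.     -0.      0.0001]
 [ 0.0001 -0.0003 -0.0001  0.     -0.      0.    ]
 [-0.     -0.0001  0.0001  0.0001  0.     -0.    ]]
```

The fit is good to under 1 mm. Now I'll search for feasible slants at the lip.

```bash
cat > feas.py <<'E'
from kin import *
lo=np.array([-3.07,-1.43,-1.02,-3.03,-3.05]);hi=np.array([3.07,2.12,1.25,1.67,0])
def ik(p,x,seeds=6,seed0=None):
    b=None;rg=np.random.default_rng(0)
    S=[np.array([.2,-.1,-.9,.3,-.4])]+([np.array(seed0)] if seed0 is not None else [])+[rg.uniform([-.8,-1,-1,-2.5,-1.5],[.8,1,.5,1.5,-.1]) for _ in range(seeds)]
    for q0 in S:
        q0=np.clip(q0,lo+1e-3,hi-1e-3)
        r=least_squares(lambda q:np.r_[fk(q,P)[0]-p,.3*(fk(q,P)[1]-x)],q0,bounds=(lo,hi))
        if b is None or r.cost<b[0]: b=(r.cost,r.x)
        if b[0]<1e-8: break
    return b
hx=np.array([.981,.192,0]);n=.5*hx+np.array([0,0,.866])
edge=np.array([.5867,-.066,.136])
def xdir(t,a):
    t,a=np.radians([t,a]);return np.array([np.sin(t)*np.cos(a),np.sin(t)*np.sin(a),-np.cos(t)])
def contact(x,back=.015,lat=0):
    y=n-x*(n@x);y/=np.linalg.norm(y);hy=np.array([-.192,.981,0])
    return edge-(.017-back)*x-.0095*y+lat*hy
if __name__=="__main__":
  for t in(15,20,25,32,40):
    for a in(-40,-20,0,11,30,50):
        x=xdir(t,a);c=contact(x);o=[]
        for d in(-.035*n-.05*hx,-.02*n,0*n,.125*n):
            k=ik(c+d,x);o.append(np.sqrt(2*k[0])*1000)
        print(t,a,"ang to glass-plane:",np.degrees(np.arcsin(-x@n)).round(0),"err mm",np.round(o,1),k[1].round(2))
E
python3 feas.py
```

```text
15 -40 ang to glass-plane: 49.0 err mm [0. 0. 0. 0.] [ 0.34  0.19 -0.36  0.29 -0.9 ]
15 -20 ang to glass-plane: 47.0 err mm [0. 0. 0. 0.] [ 0.31  0.16 -0.37  0.21 -0.84]
15 0 ang to glass-plane: 45.0 err mm [0. 0. 0. 0.] [ 0.26  0.16 -0.33  0.09 -0.84]
15 11 ang to glass-plane: 45.0 err mm [0. 0. 0. 0.] [ 0.22  0.16 -0.29  0.01 -0.86]
15 30 ang to glass-plane: 46.0 err mm [0. 0. 0. 0.] [ 0.16  0.19 -0.2  -0.11 -0.94]
15 50 ang to glass-plane: 47.0 err mm [0. 0. 0. 0.] [ 0.1   0.23 -0.11 -0.21 -1.05]
20 -40 ang to glass-plane: 45.0 err mm [0. 0. 0. 0.] [ 0.38  0.16 -0.47  0.43 -0.81]
20 -20 ang to glass-plane: 42.0 err mm [4.4 0.  0.  0. ] [ 0.33  0.12 -0.49  0.33 -0.71]
20 0 ang to glass-plane: 40.0 err mm [0. 0. 0. 0.] [ 0.27  0.12 -0.42  0.14 -0.7 ]
20 11 ang to glass-plane: 40.0 err mm [0. 0. 0. 0.] [ 0.22  0.13 -0.36  0.02 -0.74]
20 30 ang to glass-plane: 41.0 err mm [0. 0. 0. 0.] [ 0.13  0.16 -0.24 -0.17 -0.85]
20 50 ang to glass-plane: 43.0 err mm [0. 0. 0. 0.] [ 0.05  0.22 -0.11 -0.3  -1.02]
25 -40 ang to glass-plane: 41.0 err mm [19.2  0.   0.   0. ] [ 0.4   0.13 -0.59  0.6  
[... 808 characters left out ...]
32 30 ang to glass-plane: 29.0 err mm [0. 0. 0. 0.] [ 0.05  0.11 -0.3  -0.39 -0.69]
32 50 ang to glass-plane: 32.0 err mm [0. 0. 0. 0.] [-0.08  0.2  -0.12 -0.55 -0.98]
40 -40 ang to glass-plane: 27.0 err mm [36.6 42.  31.3  0. ] [ 0.31  0.09 -0.88  1.31 -0.6 ]
40 -20 ang to glass-plane: 23.0 err mm [17.  12.8 14.7 10.6] [ 0.02  0.02 -0.95  1.67 -0.24]
40 0 ang to glass-plane: 20.0 err mm [22.8 30.9 35.9 18.4] [ 0.04  0.   -0.92  1.14 -0.  ]
40 11 ang to glass-plane: 20.0 err mm [0.  0.  2.4 0. ] [ 0.23  0.02 -0.7   0.14 -0.16]
40 30 ang to glass-plane: 21.0 err mm [0. 0. 0. 0.] [-0.03  0.1  -0.3  -0.6  -0.64]
40 50 ang to glass-plane: 24.0 err mm [0. 0. 0. 0.] [-0.18  0.21 -0.11 -0.73 -0.99]
```

Slant azimuth should be about 20–30°, where 30° of slant is comfortably reachable. I'll model how the row controller behaves at the limit, check it against the logged calls, and use it to plan the re-slant.

```bash
cat > sim.py <<'E'
from kin import *
lo=np.array([-3.07,-1.43,-1.02,-3.03,-3.05,-3.03]);hi=np.array([3.07,2.12,1.25,1.67,0,3.03])
vm=np.array([2.39,2.39,3.01,3.14,3.14,3.14])*.7/12
def fkR(q,sg=-1,off=0):
    Rz=R.from_rotvec([0,0,q[0]]);B=Rz*R.from_rotvec([0,q[1]-q[2],0])
    C=B*R.from_rotvec([-q[3],0,0])*R.from_rotvec([0,-q[4],0])
    return fk(q,P)[0],C*R.from_rotvec([sg*q[5]+off,0,0])
OFF=0
def run(q,rows,w=.3,shared=False,log=None):
    p0,R0=fkR(q,-1,OFF);q=np.array(q,float)
    for r in rows:
        pt=p0+R0.apply(np.array(r[:3])/100);Rt=R0*R.from_rotvec([np.radians(r[3]),0,0])
        p,Rc=fkR(q,-1,OFF);dp=pt-p;dr=(Rt*Rc.inv()).as_rotvec()
        a=min(1,.0417/max(1e-9,np.linalg.norm(dp)));b=min(1,np.radians(7.16)/max(1e-9,np.linalg.norm(dr)))
        if shared:a=b=min(a,b)
        pd=p+a*dp;Rd=R.from_rotvec(b*dr)*Rc
        f=lambda x:np.r_[fkR(x,-1,OFF)[0]-pd,w*(Rd*fkR(x,-1,OFF)[1].inv()).as_rotvec()]
        s=least_squares(f,np.clip(q,lo+1e-6,hi-1e-6),bounds=(lo,hi)).x
        d=s-q;q=q+d*min(1,1/np.max(np.abs(d)/vm))
    return q
def desc(q):
    p,Rr=fkR(q,-1,OFF);M=Rr.as_matrix()
    return p.round(3),"tilt",np.degrees(np.arccos(-M[2,0])).round(1),"az",np.degrees(np.arctan2(M[1,0],M[0,0])).round(1),q.round(2)
# offset from a logged orientation
M=np.array([[.535,.829,.165],[-.019,.207,-.978],[-.845,.52,.126]])
q9=D[9][0]
C=fkR(q9,-1,0)[1]; OFF=(C.inv()*R.from_matrix(M)).as_rotvec()[0]
if __name__=="__main__":
    print("off",OFF,(C.inv()*R.from_matrix(M)).as_rotvec())
    for i,MM in((8,[[.304,.444,-.843],[-.07,-.872,-.485],[-.95,.206,-.234]]),(10,[[.539,.839,.072],[-.017,.096,-.995],[-.842,.535,.066]])):
        print(i,np.abs(fkR(D[i][0],-1,OFF)[1].as_matrix()-MM).max().round(3))
    tests=[(1,[[-min(20,3*(k+1)),0,0,0] for k in range(10)],2),
     (6,[[-300,270,0,0]]*10,7),(7,[[-300,270,20,170]]*10,8),(8,[[-204,133,-317,-170]]*10,9)]
    for w in(.1,.2,.3,.5,1):
      for sh in(0,1):
        print("w",w,"shared",sh)
        for i,rows,j in tests:
            print("   ",*desc(run(D[i][0],rows,w,sh)),"| obs",D[j][1],np.round(D[j][2],3),np.degrees(np.arccos(-D[j][2][2])).round(1),np.degrees(np.arctan2(D[j][2][1],D[j][2][0])).round(0))
E
python3 sim.py
```

```text
off 3.1412874041518926 [3.14128740e+00 7.55846215e-04 7.63600005e-04]
8 0.001
10 0.001
w 0.1 shared 0
    [0.189 0.644 0.844] tilt 29.7 az 63.7 [ 1.72  0.36  1.25  0.32 -2.   -0.24] | obs [0.17, 0.58, 0.727] [ 0.012  0.025 -1.   ] 0.0 64.0
    [0.972 0.027 0.89 ] tilt 62.0 az -5.0 [ 0.36  0.56  1.25  0.41 -1.24  1.48] | obs [0.74, 0.025, 0.638] [ 0.083  0.015 -0.996] 5.1 10.0
    [0.968 0.049 0.94 ] tilt 69.5 az -17.7 [ 0.44  0.62  1.25  0.75 -1.22  0.21] | obs [0.771, 0.04, 0.702] [ 0.304 -0.07  -0.95 ] 18.2 -13.0
    [1.025 0.094 0.981] tilt 80.0 az 5.8 [ 0.36  0.57  1.25  0.33 -0.89  1.41] | obs [0.843, 0.077, 0.749] [ 0.535 -0.019 -0.845] 32.3 -2.0
w 0.1 shared 1
    [0.188 0.638 0.824] tilt 26.0 az 63.6 [ 1.71  0.37  1.25  0.28 -2.05 -0.24] | obs [0.17, 0.58, 0.727] [ 0.012  0.025 -1.   ] 0.0 64.0
    [0.99  0.028 0.912] tilt 66.5 az -5.8 [ 0.36  0.58  1.25  0.46 -1.16  1.47] | obs [0.74, 0.025, 0.638] [ 0.083  0.015 -0.996] 5.1 10.0
    [0.972 0.05  0.944] tilt 68.9 az -8.1 [ 0.41  0.57  1.25  0.56 -1.16  1.12] | obs [0.771, 0.04, 0.702] [ 0.304 -0.07  -0.95 ] 18.2 -13.0
    [1
[... 4011 characters left out ...]
8 0.071 0.712] tilt 23.8 az -7.1 [ 0.42  0.55  1.25  0.22 -1.9   1.45] | obs [0.843, 0.077, 0.749] [ 0.535 -0.019 -0.845] 32.3 -2.0
w 1 shared 1
    [0.17  0.578 0.73 ] tilt 1.9 az 63.7 [ 1.62  0.42  1.25  0.02 -2.37 -0.32] | obs [0.17, 0.58, 0.727] [ 0.012  0.025 -1.   ] 0.0 64.0
    [0.755 0.026 0.652] tilt 8.8 az 1.6 [ 0.31  0.56  1.25  0.05 -2.11  1.47] | obs [0.74, 0.025, 0.638] [ 0.083  0.015 -0.996] 5.1 10.0
    [0.743 0.042 0.675] tilt 10.9 az -0.9 [ 0.35  0.54  1.25  0.08 -2.1   1.16] | obs [0.771, 0.04, 0.702] [ 0.304 -0.07  -0.95 ] 18.2 -13.0
    [0.812 0.07  0.717] tilt 25.0 az -9.6 [ 0.43  0.55  1.25  0.25 -1.89  0.5 ] | obs [0.843, 0.077, 0.749] [ 0.535 -0.019 -0.845] 32.3 -2.0
```

The model with w≈0.58 and separate limits reproduces the logged calls well. I'll search for one- or two-call sequences from here that bring the slant azimuth to about 25°, staying clear of the hood.

```bash
cat > search.py <<'E'
from sim import *
from station import get_state
import sys
from multiprocessing import Pool
q0=get_state()["q"]
tgt=lambda t,a:np.array([np.sin(np.radians(t))*np.cos(np.radians(a)),np.sin(np.radians(t))*np.sin(np.radians(a)),-np.cos(np.radians(t))])
X=tgt(30,25)
def safe(q):
    p,_=fkR(q,-1,OFF);return (p[2]>.19) and (p[0]<.56 or p[2]>.5) and not(p[2]<.42 and p[1]>.05)
def ev(a):
    q,d,r=a
    R0=fkR(q,-1,OFF)[1];v=R0.inv().apply(d)*400
    qq=np.array(q)
    try:
        qf=run(q,[[*v,r]]*10,.58,0)
    except Exception as e: return None
    p,Rr=fkR(qf,-1,OFF)
    return (np.linalg.norm(Rr.as_matrix()[:,0]-X),a,qf,safe(qf))
if __name__=="__main__":
    rg=np.random.default_rng(1);V=rg.normal(size=(60,3));V/=np.linalg.norm(V,axis=1)[:,None]
    with Pool() as pool:
        o=[x for x in pool.map(ev,[(q0,d,r) for d in V for r in(-170,170)]) if x]
        o.sort(key=lambda x:x[0])
        for e,a,qf,s in o[:12]: print(round(e,3),s,a[1].round(2),a[2],*desc(qf))
        S=[x for x in o if x[3]][:10]
        o2=[x for x in pool.map(ev,[(x[2],d,-x[1][2]) for x in S for d in V[:40]]) if x]
        o2.sort(key=lambda x:x[0]);print("two")
        for e,a,qf,s in o2[:12]: print(round(e,3),s,"from",a[0].round(2),a[1].round(2),a[2],*desc(qf))
E
nproc; time python3 search.py
```

```text
4
0.03 False [-0.91  0.16 -0.38] 170 [ 0.224 -0.118  0.136] tilt 29.6 az 21.6 [-0.04 -0.58 -1.02 -0.32 -0.68  0.72]
0.069 False [-0.1   0.42 -0.9 ] 170 [ 0.532 -0.001  0.003] tilt 27.1 az 19.4 [ 0.34  0.32 -0.78 -0.39 -0.    0.79]
0.072 False [-0.77  0.36 -0.52] 170 [ 0.323 -0.046  0.106] tilt 27.6 az 32.0 [ 0.3  -0.31 -1.02 -0.3  -0.4   0.43]
0.074 False [ 0.13  0.41 -0.9 ] 170 [ 0.603  0.011 -0.007] tilt 26.9 az 19.0 [ 0.33  0.41 -0.69 -0.25 -0.    0.62]
0.103 False [ 0.05  0.27 -0.96] 170 [ 0.566 -0.049 -0.012] tilt 28.2 az 13.4 [ 0.2   0.39 -0.67 -0.52 -0.03  1.13]
0.111 False [ 0.34  0.22 -0.92] 170 [ 0.663 -0.039 -0.042] tilt 28.9 az 12.2 [ 0.21  0.53 -0.52 -0.42 -0.01  0.89]
0.137 False [-0.48  0.07 -0.87] -170 [ 0.434 -0.111  0.032] tilt 26.3 az 10.2 [ 0.16  0.14 -0.95 -0.31 -0.02  2.59]
0.14 False [-0.48  0.07 -0.87] 170 [ 0.395 -0.125  0.001] tilt 27.4 az 9.1 [-0.11  0.19 -0.81 -0.85 -0.16  1.77]
0.141 False [ 0.18  0.07 -0.98] 170 [ 0.595 -0.099 -0.028] tilt 29.1 az 8.6 [ 0.07  0.45 -0.56 -0.64 -0.07  1.38]
0.143 False [ 0.05  0.27 -0.96] -170 [ 0.576 -0.049 -0.003] tilt 2
[... 1500 characters left out ...]
.59 -1.02  0.3  -0.73  0.76]
0.092 True from [ 0.07 -0.77 -1.02  0.03 -0.81  2.59] [-0.    0.69  0.72] 170 [ 0.306 -0.066  0.431] tilt 27.4 az 15.5 [ 1.03 -0.87 -0.64  0.33 -1.44  0.76]
0.093 True from [-0.29 -0.65 -0.88 -0.19 -0.85  1.01] [-0.09  0.48  0.87] -170 [ 0.182 -0.146  0.536] tilt 27.3 az 15.4 [ 0.08 -0.74 -0.22 -0.09 -1.61  1.65]
0.1 False from [ 0.01 -0.73 -0.97  0.02 -0.79  2.59] [ 0.69  0.53 -0.5 ] 170 [ 0.532 -0.059  0.057] tilt 31.1 az 13.9 [ 0.24  0.2  -0.83 -0.26 -0.    1.47]
0.101 False from [-0.05 -0.96 -1.02 -0.07 -0.98  0.5 ] [ 0.69  0.53 -0.5 ] -170 [ 0.361 -0.069  0.026] tilt 30.7 az 13.6 [ 0.08  0.05 -0.92 -0.85 -0.1   2.17]
real	0m49.977s
user	3m5.265s
sys	0m0.173s
```

```bash
cat > search2.py <<'E'
from search import *
def ev2(a):
    q,d,r,L,k,back=a
    R0=fkR(q,-1,OFF)[1];v=R0.inv().apply(d)*L
    qs=[np.array(q)];ok=True
    # simulate in one go but with monitoring: rows push until k then hold roll=back
    rows=[[*v,r]]*k+[[*v,back]]*(10-k)
    qf=run(q,rows,.58,0)
    p,Rr=fkR(qf,-1,OFF);M=Rr.as_matrix()
    t=np.degrees(np.arccos(-M[2,0]));az=np.degrees(np.arctan2(M[1,0],M[0,0]))
    ok=np.hypot(p[0],p[1])>.36 and p[2]>.13 and p[0]<.55 and p[1]<.06 and p[2]<.6 and p[1]>-.45
    s=max(0,27-t)+max(0,t-33)+.7*(max(0,16-az)+max(0,az-30))
    return s+(0 if ok else 100),a,qf
if __name__=="__main__":
    rg=np.random.default_rng(2);A=[]
    for _ in range(700):
        d=rg.normal(size=3);d/=np.linalg.norm(d);k=int(rg.integers(4,11))
        A.append((q0,d,rg.choice([-1,1])*rg.uniform(40,170),rg.choice([10,20,40,400]),k,rg.choice([0,1])*0.0 if k<10 else 0))
    with Pool() as pool:o=pool.map(ev2,A,chunksize=10)
    o.sort(key=lambda x:x[0])
    for s,a,qf in o[:12]:print(round(s,2),a[1].round(2),round(a[2]),a[3:],*desc(qf))
E
time python3 search2.py
```

```text
0.0 [-0.89  0.07 -0.44] 96 (np.int64(20), 6, np.float64(0.0)) [ 0.368 -0.088  0.13 ] tilt 27.1 az 18.7 [ 0.27 -0.27 -1.02 -0.08 -0.35  1.23]
2.45 [-0.94  0.15 -0.31] -158 (np.int64(20), 5, np.float64(0.0)) [ 0.373 -0.091  0.184] tilt 27.5 az 12.5 [ 0.34 -0.41 -1.02  0.12 -0.48  1.31]
4.12 [-0.82  0.47 -0.33] 166 (np.int64(10), 9, np.float64(0.0)) [ 0.453 -0.033  0.182] tilt 27.2 az 10.1 [ 0.44 -0.23 -1.02  0.36 -0.34 -0.06]
4.26 [-0.6  -0.16 -0.78] 133 (np.int64(10), 10, 0) [ 0.473 -0.098  0.135] tilt 30.6 az 9.9 [ 0.21 -0.07 -1.02  0.21 -0.09  0.03]
5.72 [-0.74  0.37 -0.56] 116 (np.int64(10), 7, np.float64(0.0)) [ 0.465 -0.046  0.163] tilt 26.4 az 8.7 [ 0.38 -0.16 -1.02  0.37 -0.28  0.47]
5.78 [-0.63  0.1  -0.77] -145 (np.int64(10), 8, np.float64(0.0)) [ 0.473 -0.072  0.139] tilt 26.4 az 8.6 [ 0.29 -0.09 -1.02  0.33 -0.19  1.77]
6.07 [-0.84  0.31 -0.44] -71 (np.int64(10), 6, np.float64(0.0)) [ 0.457 -0.055  0.18 ] tilt 27.5 az 7.3 [ 0.38 -0.22 -1.02  0.37 -0.32  1.23]
6.31 [-1.    0.01 -0.09] 135 (np.int64(20), 5, np.float64(0.0)) [ 0.352 -0.101  0.22 ] tilt 27.7 az 7.0 [ 0.42 -0.55
[... 387 characters left out ...]
tilt 25.8 az 7.9 [ 0.4  -0.13 -1.02  0.44 -0.27  1.6 ]
7.14 [-0.8   0.42 -0.43] -115 (np.int64(10), 7, np.float64(0.0)) [ 0.459 -0.04   0.177] tilt 26.2 az 6.9 [ 0.42 -0.2  -1.02  0.4  -0.34  1.42]sim.py:19: RuntimeWarning: divide by zero encountered in scalar divide
  d=s-q;q=q+d*min(1,1/np.max(np.abs(d)/vm))
sim.py:19: RuntimeWarning: divide by zero encountered in scalar divide
  d=s-q;q=q+d*min(1,1/np.max(np.abs(d)/vm))
sim.py:19: RuntimeWarning: divide by zero encountered in scalar divide
  d=s-q;q=q+d*min(1,1/np.max(np.abs(d)/vm))
sim.py:19: RuntimeWarning: divide by zero encountered in scalar divide
  d=s-q;q=q+d*min(1,1/np.max(np.abs(d)/vm))

real	1m15.072s
user	4m48.262s
sys	0m0.227s
```

```bash
python3 - <<'E'
from search import *
W=np.load("scene0.npz")["W"]
for uv in[(143,171),(158,195),(200,186),(157,236),(118,200)]:print(W[uv[1],uv[0]].round(2))
R0=fkR(q0,-1,OFF)[1];v=R0.inv().apply(np.array([-.89,.07,-.44]))*20;print("v",v.round(1))
v=v.round(0)
for r in(90,96,100):
    q=q0;qf=run(q0,[[*v,r]]*6+[[*v,0]]*4,.58,0);print(r,*desc(qf)); print(fkR(qf,-1,OFF)[1].as_matrix().round(2).tolist())
# intermediate trace
for k in range(1,11):
    print(k,*desc(run(q0,([[*v,96]]*6+[[*v,0]]*4)[:k],.58,0)))
E
```

```text
[ 0.13 -0.33  0.01]
[ 0.26 -0.31  0.01]
[ 0.28 -0.16  0.  ]
[ 0.42 -0.36  0.  ]
[ 0.22 -0.44  0.  ]
v [ -2.  -19.5  -3.3]
90 [ 0.364 -0.092  0.127] tilt 27.5 az 18.6 [ 0.24 -0.27 -1.02 -0.11 -0.35  1.27]
[[0.44, 0.89, -0.1], [0.15, -0.18, -0.97], [-0.89, 0.41, -0.21]]
96 [ 0.364 -0.092  0.127] tilt 27.5 az 18.6 [ 0.25 -0.27 -1.02 -0.11 -0.35  1.27]
[[0.44, 0.89, -0.1], [0.15, -0.18, -0.97], [-0.89, 0.41, -0.21]]
100 [ 0.364 -0.092  0.127] tilt 27.5 az 18.6 [ 0.25 -0.27 -1.02 -0.11 -0.35  1.26]
[[0.44, 0.89, -0.1], [0.15, -0.18, -0.97], [-0.89, 0.41, -0.21]]
1 [ 0.5   -0.081  0.204] tilt 30.8 az -0.1 [ 0.26 -0.17 -1.02  0.59 -0.24  0.74]
2 [ 0.471 -0.086  0.197] tilt 29.7 az 2.1 [ 0.29 -0.22 -1.02  0.45 -0.29  0.73]
3 [ 0.444 -0.091  0.188] tilt 28.8 az 4.8 [ 0.3  -0.25 -1.02  0.33 -0.33  0.71]
4 [ 0.42  -0.095  0.176] tilt 28.2 az 7.9 [ 0.3  -0.28 -1.02  0.22 -0.35  0.7 ]
5 [ 0.399 -0.098  0.162] tilt 27.9 az 11.3 [ 0.28 -0.29 -1.02  0.11 -0.36  0.7 ]
6 [ 0.381 -0.098  0.146] tilt 28.0 az 14.8 [ 0.25 -0.29 -1.02 -0.   -0.35  0.7 ]
7 [ 0.369 -0.096  0.134] tilt 27.7 az 17.0 [ 0.24 -0.28 -1.02 -0.07 -0.35  0.88]
8 [ 0.363 -0.091  0.127] tilt 27.4 az 18.8 [ 0.25 -0.27 -1.02 -0.11 -0.35  1.04]
9 [ 0.363 -0.09   0.127] tilt 27.3 az 19.1 [ 0.25 -0.27 -1.02 -0.11 -0.35  1.15]
10 [ 0.364 -0.092  0.127] tilt 27.5 az 18.6 [ 0.25 -0.27 -1.02 -0.11 -0.35  1.27]
```

Emit:
step_arm --pt "-2 -19 -3 96 1" --pt "-2 -19 -3 96 1" --pt "-2 -19 -3 96 1" --pt "-2 -19 -3 96 1" --pt "-2 -19 -3 96 1" --pt "-2 -19 -3 96 1" --pt "-2 -19 -3 0 1" --pt "-2 -19 -3 0 1" --pt "-2 -19 -3 0 1" --pt "-2 -19 -3 0 1"

```text
t: 11.5
eef_pos: [0.3724, -0.0891, 0.1365]
ee_rot: [2.021, 1.093, 0.315]
force: [0.3, -1.0, -0.1]
width: 0.0002
```

```bash
python3 st.py
```

```text
11.5 [ 0.372 -0.089  0.137] [ 0.263 -0.277 -1.012 -0.067 -0.36   1.229]
[[ 0.437  0.895 -0.089]
 [ 0.142 -0.167 -0.976]
 [-0.888  0.414 -0.2  ]] tilt 27.4 az 18.0
```

The model predicted this well: slant is 27.4° at azimuth 18°. Now I'll refine the strip edge and the mark and pointer positions from the stored close-ups.

```bash
python3 - <<'E'
import numpy as np,cv2
def ana(yaw,pr=True):
    hx=np.array([np.cos(yaw),np.sin(yaw),0]);hy=np.array([-hx[1],hx[0],0]);n=.5*hx+np.array([0,0,.866]);o=-.866*hx+np.array([0,0,.5])
    return hx,hy,n,o
for c in("wrist1","scene1","side0"):
    d=np.load(c+".npz");W=d["W"];p=d["pix"].astype(int);r,g,b=p[...,0],p[...,1],p[...,2]
    Y=((r>150)&(g>110)&(b<70)).astype(np.uint8)
    if c=="wrist1": Y[300:]=0
    nn,l,s,_=cv2.connectedComponentsWithStats(Y);k=1+np.argmax(s[1:,4]);m=cv2.erode((l==k).astype(np.uint8),np.ones((3,3)))>0
    Q=W[m];Q=Q[~np.isnan(Q[:,0])]
    hx,hy,n,o=ana(.197)
    med=np.median(Q,0);Q=Q[np.abs((Q-med)@n)<.012]
    U,S,V=np.linalg.svd(Q-Q.mean(0),full_matrices=False);v=V[0]*np.sign(V[0][1]);print(c,len(Q),"along",v.round(3),"yaw",np.arctan2(-v[0],v[1]).round(3),"normal",V[2].round(3))
    print("  n pct",np.percentile(Q@n,[5,50,95]).round(4)," o pct",np.percentile(Q@o,[1,50,99]).round(4)," hy",np.percentile(Q@hy,[0.5,50,99.5]).round(4))
for c in("scene0","scene1","side0","side1"):
    d=np.load(c+".npz");W=d["W"];p=d["pix"].astype(int);r,g,b=p[...,0],p[...,1],p[...,2]
    Rr=((r>140)&(g<45)&(b<55));Q=W[Rr];Q=Q[(np.abs(Q[:,0]-.64)<.05)&(np.abs(Q[:,1]-.13)<.04)&(Q[:,2]>.2)]
    a=Q@hy;print(c,"pointer n/o/hy",len(Q),[np.percentile(Q@e,[2,25,50,75,98]).round(4) for e in(n,o,hy)])
    i=np.argsort(Q@o)
    print("  outermost",Q[i[-5:]].mean(0).round(3),(Q[i[-8:]]@n).mean().round(4),"inner",(Q[i[:8]]@n).mean().round(4))
    # white mark
    m=(r>185)&(g>175)&(b>160);m&=(np.linalg.norm(W-np.array([.565,.09,.157]),axis=2)<.03)
    Q=W[m]; 
    if len(Q):print("  mark",len(Q),[np.percentile(Q@e,[2,50,98]).round(4) for e in(n,o,hy)])
E
```

```text
wrist1 25941 along [-0.192  0.981 -0.001] yaw 0.193 normal [0.483 0.096 0.87 ]
  n pct [0.4189 0.4199 0.4207]  o pct [-0.4576 -0.428  -0.4063]  hy [-0.3165 -0.1589 -0.0252]
scene1 1501 along [-0.193  0.981 -0.002] yaw 0.195 normal [0.494 0.099 0.864]
  n pct [0.4157 0.4198 0.4236]  o pct [-0.456  -0.4331 -0.4102]  hy [-0.3177 -0.1834 -0.0294]
side0 446 along [-0.194  0.981 -0.002] yaw 0.195 normal [-0.497 -0.1   -0.862]
  n pct [0.4174 0.4187 0.4199]  o pct [-0.4489 -0.4284 -0.4077]  hy [-0.3159 -0.193  -0.0318]
scene0 pointer n/o/hy 102 [array([0.5447, 0.5481, 0.5496, 0.5524, 0.556 ]), array([-0.4572, -0.4501, -0.4361, -0.4218, -0.4074]), array([-0.0092, -0.0043, -0.0004,  0.0049,  0.015 ])]
  outermost [0.615 0.121 0.272] 0.549 inner 0.553
  mark 36 [array([0.4164, 0.4209, 0.4259]), array([-0.4355, -0.4198, -0.4056]), array([-0.0224, -0.0166, -0.0103])]
scene1 pointer n/o/hy 102 [array([0.5447, 0.5479, 0.5497, 0.5527, 0.5555]), array([-0.4572, -0.4501, -0.4366, -0.4217, -0.4073]), array([-0.0092, -0.0046, -0.0007,  0.0041,  0.0158])]
  outermost [0.616 0.12  0.273] 0.5493 inner 0.5531
  mark 36 [array([0.4161, 0.4217, 0.4252]), array([-0.4355, -0.4198, -0.4056]), array([-0.0217, -0.017 , -0.0106])]
side0 pointer n/o/hy 29 [array([0.5411, 0.547 , 0.5478, 0.5515, 0.5532]), array([-0.4572, -0.45  , -0.4445, -0.4158, -0.4045]), array([-0.0086, -0.004 , -0.0005,  0.0038,  0.0128])]
  outermost [0.611 0.121 0.267] 0.5449 inner 0.5515
  mark 9 [array([0.4183, 0.42  , 0.421 ]), array([-0.4357, -0.4186, -0.4083]), array([-0.0188, -0.0153, -0.0114])]
side1 pointer n/o/hy 37 [array([0.5384, 0.5455, 0.5472, 0.5487, 0.5528]), array([-0.4536, -0.4495, -0.4475, -0.4265, -0.4057]), array([-0.0093, -0.0048, -0.0021,  0.0036,  0.0138])]
  outermost [0.613 0.121 0.269] 0.5452 inner 0.5488
```

```bash
python3 st.py .562 -.064 .116; python3 - <<'E'
from search import *
p,R0=fkR(q0,-1,OFF);v=R0.inv().apply(np.array([.562,-.064,.116])-p)*100
for k in(3,5,7,10):
    print(*desc(run(q0,[[*(v*min(1,(i+1)/9)),-22*min(1,(i+1)/9)] for i in range(k)],.58)))
E
```

```text
11.5 [ 0.372 -0.089  0.137] [ 0.263 -0.277 -1.012 -0.067 -0.36   1.229]
[[ 0.437  0.895 -0.089]
 [ 0.142 -0.167 -0.976]
 [-0.888  0.414 -0.2  ]] tilt 27.4 az 18.0
delta tool cm [10.5 15.7 -3.7] norm 0.192
[ 0.436 -0.081  0.13 ] tilt 27.4 az 18.0 [ 0.22 -0.11 -0.9  -0.14 -0.31  1.46]
[ 0.478 -0.075  0.125] tilt 27.4 az 18.0 [ 0.21 -0.02 -0.82 -0.17 -0.3   1.59]
[ 0.52  -0.07   0.121] tilt 27.4 az 18.0 [ 0.19  0.06 -0.74 -0.19 -0.3   1.71]
[ 0.562 -0.064  0.116] tilt 27.4 az 18.0 [ 0.19  0.13 -0.67 -0.2  -0.3   1.81]sim.py:19: RuntimeWarning: divide by zero encountered in scalar divide
  d=s-q;q=q+d*min(1,1/np.max(np.abs(d)/vm))
```

Emit:
step_arm --pt "0.8 1.1 -0.3 -2 1" --pt "2 3 -0.7 -4 1" --pt "3.4 5 -1.2 -7 1" --pt "4.8 7.2 -1.7 -10 1" --pt "6.2 9.3 -2.2 -13 1" --pt "7.6 11.4 -2.7 -16 1" --pt "8.8 13.2 -3.1 -19 1" --pt "9.7 14.5 -3.4 -22 1" --pt "10.2 15.3 -3.6 -22 1" --pt "10.5 15.7 -3.7 -22 1"

```text
t: 12.33
eef_pos: [0.5629, -0.0657, 0.1141]
ee_rot: [1.643, 1.095, 0.312]
force: [0.2, -0.0, 0.0]
width: 0.0
```

```bash
python3 st.py; python3 - <<'E'
from h import *
for c in["side","wrist"]:
    s=get_state();f=grab_frame(c);save(f,c+"2.png");np.savez(c+"2.npz",W=pts(f,s),pix=f["pixels"],C=cam2w(f,s))
    if c=="side": save(f,"side2z.png",(180,80,460,300),2.8)
E
```

```text
12.3333 [ 0.563 -0.066  0.114] [ 0.182  0.138 -0.663 -0.202 -0.303  1.808]
[[ 0.436  0.866  0.246]
 [ 0.141  0.204 -0.969]
 [-0.889  0.457 -0.033]] tilt 27.3 az 17.9
```

View pics/side2z.png

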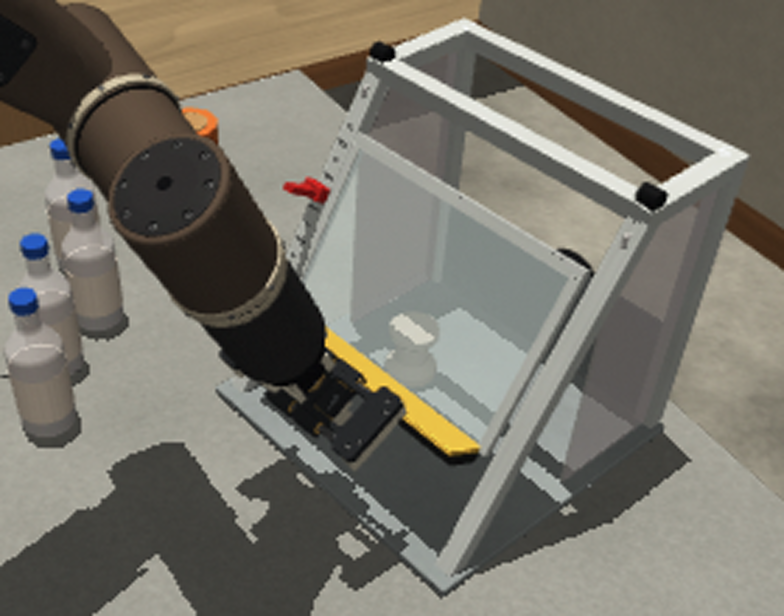

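View pics/wrist2.png

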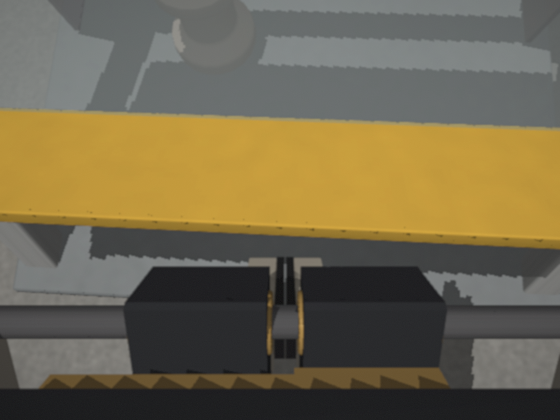

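The wrist view shows the fingertips at (285,260), just below the strip's near edge (row ~235), and two black finger blocks at rows 267–365. I'll check those blocks' extent in the tool frame against the strip.

```bash
python3 - <<'E'
from h import *
s=get_state();d=np.load("wrist2.npz");W=d["W"]
M=R.from_euler('xyz',s["ee_rot"]).as_matrix();T=(W-s["eef_pos"])@M
for uv in[(200,272),(200,300),(200,340),(380,272),(260,262),(310,262),(285,262),(285,275),(285,295),(100,320),(285,322),(200,235),(280,232)]:
    print(uv,"tool mm",(T[uv[1],uv[0]]*1000).round(0))
hx=np.array([np.cos(.197),np.sin(.197),0]);n=.5*hx+[0,0,.866];print("n tool",(M.T@n).round(3))
E
```

```text
(200, 272) tool mm [-58.  41. -21.]
(200, 300) tool mm [-71.  41. -18.]
(200, 340) tool mm [-72.  31. -18.]
(380, 272) tool mm [-58.  41.  24.]
(260, 262) tool mm [  8.  13. -10.]
(310, 262) tool mm [ 8. 13. 11.]
(285, 262) tool mm [ 98. -29.   1.]
(285, 275) tool mm [ 94. -37.   1.]
(285, 295) tool mm [ 88. -49.   1.]
(100, 320) tool mm [-66.  33. -43.]
(285, 322) tool mm [-66.  32.   0.]
(200, 235) tool mm [109. -13. -61.]
(280, 232) tool mm [-28.  40.  -1.]
n tool [-0.543  0.839 -0.003]
```

Contact should come after about 21 mm along the slope, about 12 mm behind the fingertips, with the strip's corner 5 mm clear. I'll push gently along the slope, which is tool (−0.543, 0.839, 0).

Emit:
step_arm --pt "-0.27 0.42 0 0 1" --pt "-0.54 0.84 0 0 1" --pt "-0.81 1.26 0 0 1" --pt "-0.98 1.5 0 0 1" --pt "-1.09 1.68 0 0 1" --pt "-1.2 1.85 0 0 1" --pt "-1.3 2.0 0 0 1" --pt "-1.41 2.18 0 0 1" --pt "-1.52 2.35 0 0 1" --pt "-1.63 2.52 0 0 1"

```text
t: 13.27
eef_pos: [0.5741, -0.0644, 0.1376]
ee_rot: [1.642, 1.1, 0.312]
force: [-2.1, 0.4, -2.2]
width: 0.0007
```

```bash
cat > look.py <<'E'
from h import *
import sys
k=sys.argv[1]
s=get_state();print(s["t"],s["eef_pos"].round(4),"F",s["force"].round(1))
hx=np.array([np.cos(.197),np.sin(.197),0]);hy=np.array([-hx[1],hx[0],0]);n=.5*hx+[0,0,.866];o=-.866*hx+[0,0,.5]
for c in sys.argv[2:]:
    s=get_state();f=grab_frame(c);W=pts(f,s);p=f["pixels"].astype(int);np.savez(c+k+".npz",W=W,pix=f["pixels"])
    save(f,c+k+".png",(190,110,420,370) if c=="scene" else (180,80,460,300) if c=="side" else None,{"scene":2.3,"side":2.8}.get(c,1))
    r,g,b=p[...,0],p[...,1],p[...,2]
    Y=(r>150)&(g>110)&(b<70)
    if c=="wrist":Y[262:]=0
    Y=cv2.erode(Y.astype(np.uint8),np.ones((3,3) if c!="side" else (2,2)))>0
    Q=W[Y];Q=Q[~np.isnan(Q[:,0])&(np.abs(Q@hy+.17)<.16)&(np.abs(Q@o+.43)<.05)]
    print(c,"strip top n",len(Q),np.percentile(Q@n,[10,50,90]).round(4))
    if c!="wrist":
        Rr=((r>140)&(g<45)&(b<55));Q=W[Rr];Q=Q[(np.abs(Q@hy)<.03)&(np.abs(Q@o+.43)<.05)&(Q[:,2]>.2)]
        print(c,"pointer n",len(Q),np.percentile(Q@n,[5,50,95]).round(4),"pos",np.median(Q,0).round(4))
        m=(r>175)&(g>165)&(b>150)&(np.abs(W@hy+.016)<.009)&(np.abs(W@o+.42)<.02)&(W@n<.56)
        Q=W[m];print(c,"mark n",len(Q),np.percentile(Q@n,[5,50,95]).round(4) if len(Q) else "")
E
python3 st.py; python3 look.py 3 scene side
```

```text
13.2667 [ 0.574 -0.064  0.138] [ 0.184  0.117 -0.627 -0.162 -0.364  1.765]
[[ 0.431  0.868  0.246]
 [ 0.139  0.205 -0.969]
 [-0.891  0.452 -0.032]] tilt 27.0 az 17.9
13.2667 [ 0.5741 -0.0644  0.1376] F [-2.1  0.4 -2.2]
scene strip top n 1501 [0.4174 0.4203 0.4235]
scene pointer n 101 [0.5453 0.5497 0.5554] pos [0.6387 0.1268 0.2568]
scene mark n 38 [0.4184 0.4209 0.4252]
side strip top n 1 [0.419 0.419 0.419]
side pointer n 39 [0.5397 0.5472 0.5519] pos [0.6471 0.126  0.2521]
side mark n 0
```

Contact made: the reaction is (−2.1, 0.4, −2.2) N, pointing down and back as it should. The step-1 condition looks met, with the window still about 128 mm low. I'll keep pushing along the slope.

Emit:
step_arm --pt "-0.16 0.25 0 0 1" --pt "-0.38 0.59 0 0 1" --pt "-0.65 1.0 0 0 1" --pt "-0.92 1.43 0 0 1" --pt "-1.2 1.85 0 0 1" --pt "-1.47 2.27 0 0 1" --pt "-1.74 2.68 0 0 1" --pt "-2.0 3.1 0 0 1" --pt "-2.2 3.4 0 0 1" --pt "-2.34 3.62 0 0 1"

```text
t: 14.2
eef_pos: [0.5965, -0.06, 0.1764]
ee_rot: [1.64, 1.098, 0.31]
force: [-6.1, -0.4, -0.2]
width: 0.0006
```

```bash
python3 st.py; python3 look.py 4 scene side wrist
```

```text
14.2 [ 0.597 -0.06   0.176] [ 0.187  0.095 -0.554 -0.128 -0.454  1.726]
[[ 0.434  0.867  0.246]
 [ 0.139  0.205 -0.969]
 [-0.89   0.455 -0.032]] tilt 27.1 az 17.8
14.2 [ 0.5965 -0.06    0.1764] F [-6.1 -0.4 -0.2]
scene strip top n 1619 [0.4631 0.4658 0.4686]
scene pointer n 102 [0.545  0.5496 0.555 ] pos [0.6391 0.1269 0.2568]
scene mark n 40 [0.463  0.4665 0.4703]
side strip top n 1 [0.4653 0.4653 0.4653]Traceback (most recent call last):
  File "look.py", line 17, in <module>
    print(c,"pointer n",len(Q),np.percentile(Q@n,[5,50,95]).round(4),"pos",np.median(Q,0).round(4))
                               ~~~~~~~~~~~~~^^^^^^^^^^^^^^^
    return _quantile_unchecked(
        a, q, axis, out, overwrite_input, method, keepdims, weights)
    return _ureduce(a,
                    func=_quantile_ureduce_func,
    ...<5 lines>...
                    overwrite_input=overwrite_input,
                    method=method)
    r = func(a, **kwargs)
    result = _quantile(arr,
                       quantiles=q,
    ...<2 lines>...
                       out=out,
                       weights=wgt)
    slices_having_nans = np.isnan(arr[-1, ...])
                                  ~~~^^^^^^^^^
IndexError: index -1 is out of bounds for axis 0 with size 0
```

View pics/side4.png

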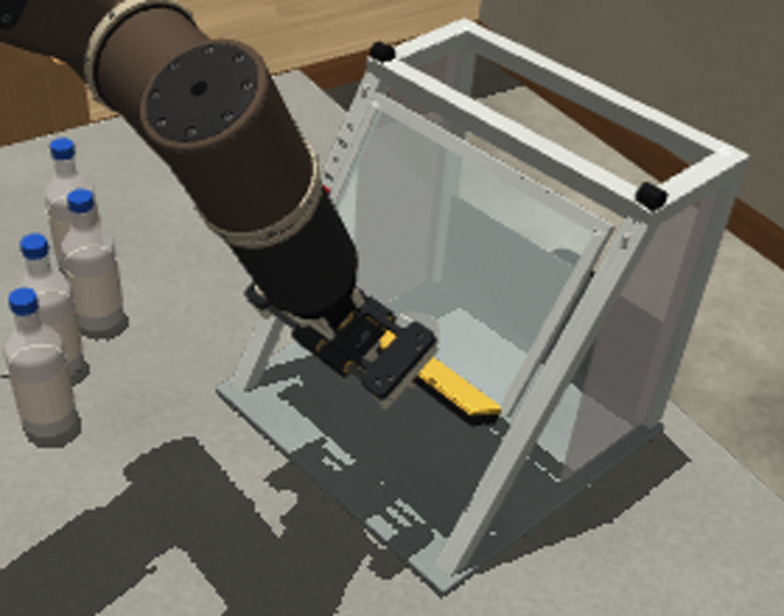

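View pics/scene4.png

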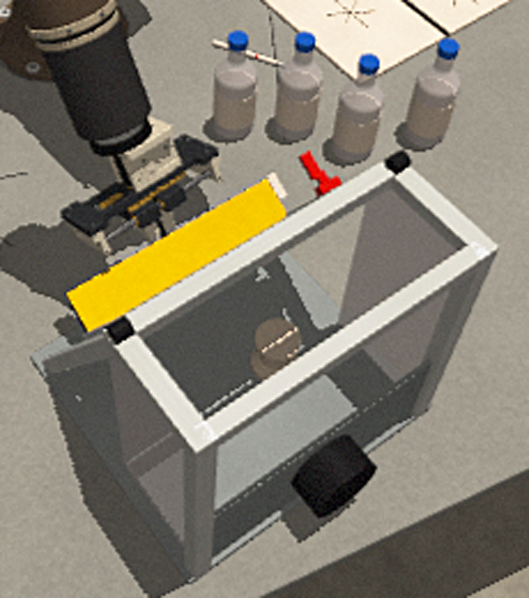

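```bash
sed -i 's/        print(c,"pointer n"/        if len(Q): print(c,"pointer n"/' look.py; cat > geo.py <<'E'
from h import *
import sys
top=float(sys.argv[1]);s=get_state();M=R.from_euler('xyz',s["ee_rot"]).as_matrix()
hx=np.array([np.cos(.197),np.sin(.197),0]);hy=np.array([-hx[1],hx[0],0]);n=.5*hx+[0,0,.866];o=-.866*hx+[0,0,.5]
for nm,a,b in(("lip edge",top-.020,-.417),("strip low corner",top-.006,-.405),("strip top corner",top,-.405),("lip/glass root",top-.020,-.462)):
    p=a*n+b*o;p=p+hy*(s["eef_pos"]@hy);print(nm,((p-s["eef_pos"])@M*1000).round(1))
print("F in n,o,hy",(s["force"]@n).round(1),(s["force"]@o).round(1),(s["force"]@hy).round(1),"tcp n,o",(s["eef_pos"]@n).round(4),(s["eef_pos"]@o).round(4),s["t"])
E
python3 geo.py .4658; python3 - <<'E'
import numpy as np
from h import *
d=np.load("scene4.npz");cv2.imwrite("pics/s4f.png",cv2.resize(d["pix"][120:270,200:320,::-1],None,fx=5,fy=4.0,interpolation=cv2.INTER_CUBIC))
s=get_state();f=grab_frame("wrist");save(f,"w4.png")
W=pts(f,s);p=f["pixels"].astype(int);Y=(p[...,0]>150)&(p[...,1]>110)&(p[...,2]<70);Y[262:]=0
hx=np.array([np.cos(.197),np.sin(.197),0]);n=.5*hx+[0,0,.866];o=-.866*hx+[0,0,.5]
Q=W[cv2.erode(Y.astype(np.uint8),np.ones((3,3)))>0];print("wrist strip n",np.percentile(Q@n,[5,50,95]).round(4),"o",np.percentile(Q@o,[1,50,99]).round(4))
E
```

```text
lip edge [4.1 9.6 0.5]
strip low corner [-13.6  14.8  -0.2]
strip top corner [-16.9  19.9  -0.2]
lip/glass root [41.8 34.   3.2]
F in n,o,hy -1.0 4.8 0.3 tcp n,o 0.4399 -0.4083 14.3
wrist strip n [nan nan nan] o [nan nan nan]
```

View pics/s4f.png

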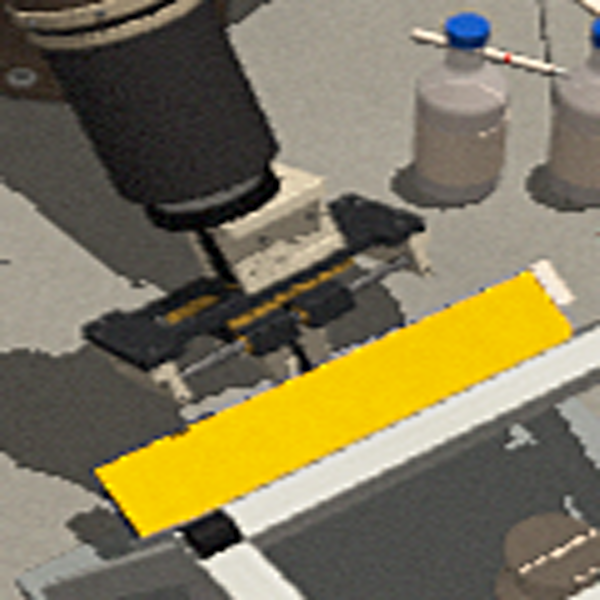

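View pics/w4.png

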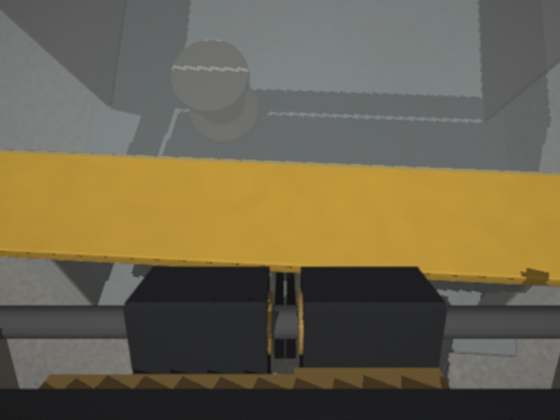

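The lip edge sits at tool (4, 9.6) mm, right on the finger's face. The strip's corner is about 5 mm clear, so the push really is from beneath. The window has risen 46 mm with about 82 mm to go, so I'll push another 50 mm.

Emit:
step_arm --pt "-0.2 0.2 0 0 1" --pt "-0.46 0.6 0 0 1" --pt "-0.76 1.07 0 0 1" --pt "-1.08 1.55 0 0 1" --pt "-1.41 2.05 0 0 1" --pt "-1.74 2.55 0 0 1" --pt "-2.06 3.05 0 0 1" --pt "-2.38 3.53 0 0 1" --pt "-2.62 3.9 0 0 1" --pt "-2.8 4.15 0 0 1"

```text
t: 15.18
eef_pos: [0.6208, -0.0553, 0.2203]
ee_rot: [1.64, 1.097, 0.31]
force: [-1.1, 0.1, -3.0]
width: 0.0007
```

```bash
python3 look.py 5 scene; python3 st.py; python3 geo.py .5158
```

```text
15.1833 [ 0.6208 -0.0553  0.2203] F [-1.1  0.1 -3. ]
scene strip top n 1735 [0.5133 0.5159 0.5185]
scene pointer n 102 [0.5458 0.5501 0.5551] pos [0.6396 0.1268 0.256 ]
scene mark n 37 [0.5141 0.5169 0.5194]
15.2333 [ 0.621 -0.055  0.221] [ 0.189  0.082 -0.461 -0.104 -0.559  1.699]
[[ 0.435  0.866  0.246]
 [ 0.139  0.205 -0.969]
 [-0.889  0.456 -0.031]] tilt 27.2 az 17.7
lip edge [4.8 9.5 0.5]
strip low corner [-12.9  14.7  -0.2]
strip top corner [-16.2  19.8  -0.2]
lip/glass root [42.5 33.9  3.3]
F in n,o,hy -1.8 0.8 -0.5 tcp n,o 0.4904 -0.4078 15.2333
```

View pics/scene5.png

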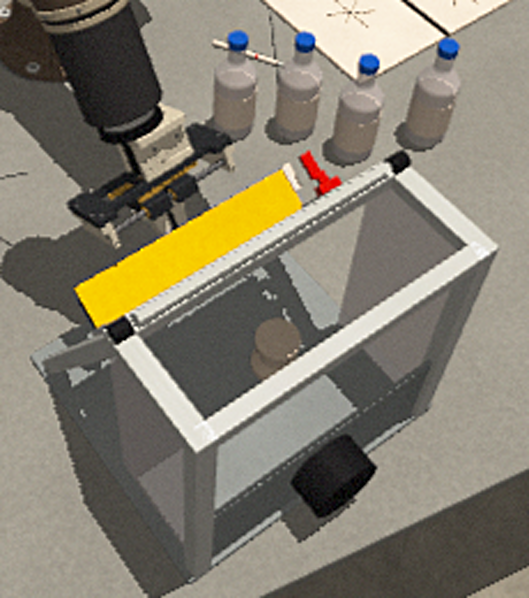

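32 mm left: the strip top is at 0.516 and should end at 0.548. I'll make a slow final push of 30 mm and then check.

Emit:
step_arm --pt "-0.14 0.2 0 0 1" --pt "-0.33 0.5 0 0 1" --pt "-0.54 0.84 0 0 1" --pt "-0.76 1.17 0 0 1" --pt "-0.98 1.51 0 0 1" --pt "-1.17 1.8 0 0 1" --pt "-1.33 2.05 0 0 1" --pt "-1.46 2.25 0 0 1" --pt "-1.57 2.42 0 0 1" --pt "-1.64 2.53 0 0 1"

```text
t: 16.07
eef_pos: [0.6352, -0.0525, 0.2459]
ee_rot: [1.64, 1.098, 0.31]
force: [-3.5, 0.2, -2.5]
width: -0.0001
```

```bash
python3 look.py 6 scene side; python3 st.py; python3 geo.py .546; python3 - <<'E'
import numpy as np,cv2
for c in("scene","side"):
    p=np.load(f"{c}6.npz")["pix"]
    cr=(270,150,360,220) if c=="scene" else (250,110,330,190)
    cv2.imwrite(f"pics/{c}6z.png",cv2.resize(p[cr[1]:cr[3],cr[0]:cr[2],::-1],None,fx=7,fy=7,interpolation=cv2.INTER_CUBIC))
E
```

```text
16.0667 [ 0.6352 -0.0525  0.2459] F [-3.5  0.2 -2.5]
scene strip top n 1787 [0.5426 0.5452 0.5479]
scene pointer n 99 [0.5445 0.5498 0.5546] pos [0.6396 0.1273 0.2566]
scene mark n 43 [0.5429 0.546  0.549 ]
side strip top n 3 [0.5409 0.5413 0.5413]
side mark n 0 
16.1667 [ 0.635 -0.053  0.246] [ 0.189  0.08  -0.402 -0.095 -0.62   1.687]
[[ 0.434  0.866  0.246]
 [ 0.139  0.205 -0.969]
 [-0.89   0.455 -0.031]] tilt 27.1 az 17.8
lip edge [ 4.2 10.6  0.6]
strip low corner [-13.4  15.8  -0.2]
strip top corner [-16.7  20.9  -0.2]
lip/glass root [41.9 35.   3.3]
F in n,o,hy -2.3 2.5 0.9 tcp n,o 0.5194 -0.4076 16.1667
```

View pics/scene6z.png

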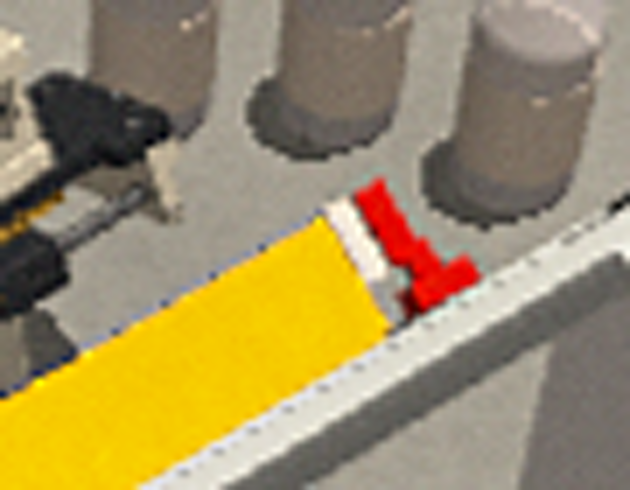

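View pics/side6.png

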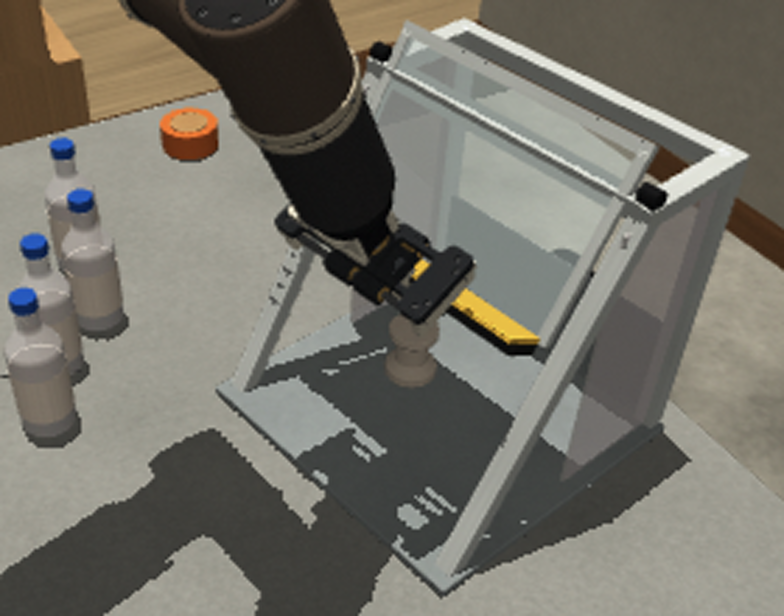

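The mark's top reads 0.546 and the pointer's top 0.549–0.550, so it's 3–4 mm low and already inside tolerance. I'll nudge 3 mm more, hold briefly, then drop the fingers straight down the slope.

Emit:
step_arm --pt "-0.06 0.1 0 0 1" --pt "-0.12 0.18 0 0 1" --pt "-0.16 0.25 0 0 1" --pt "-0.16 0.25 0 0 1" --pt "-0.16 0.25 0 0 1" --pt "-0.1 0.14 0 0 1" --pt "0.1 -0.2 0 0 1" --pt "0.4 -0.65 0 0 1" --pt "0.75 -1.2 0 0 1" --pt "1.1 -1.75 0 0 1"

```text
t: 17.0
eef_pos: [0.6246, -0.0546, 0.2275]
ee_rot: [1.64, 1.097, 0.31]
force: [-0.0, -0.2, 0.7]
width: 0.0005
```

```bash
python3 look.py 7 scene; python3 st.py;python3 geo.py .548; python3 - <<'E'
from search import *
p,R0=fkR(q0,-1,OFF)
hx=np.array([np.cos(.197),np.sin(.197),0]);n=.5*hx+[0,0,.866]
w=-.02*n-.15*hx
v=R0.inv().apply(w)*100;print("v",v.round(1),(p+w).round(3))
for k in(5,10): print(*desc(run(q0,[[*(v*min(1,(i+1)/9)),0] for i in range(k)],.58)))
E
```

```text
17.0 [ 0.6246 -0.0546  0.2275] F [-0.  -0.2  0.7]
scene strip top n 1802 [0.5455 0.5482 0.5506]
scene pointer n 92 [0.5454 0.5495 0.5553] pos [0.64   0.1277 0.2562]
scene mark n 44 [0.5454 0.5488 0.5516]
17.05 [ 0.623 -0.055  0.226] [ 0.189  0.081 -0.448 -0.102 -0.576  1.695]
[[ 0.432  0.868  0.246]
 [ 0.139  0.205 -0.969]
 [-0.891  0.453 -0.032]] tilt 27.0 az 17.8
lip edge [-9.2 32.4  0.5]
strip low corner [-26.9  37.6  -0.2]
strip top corner [-30.2  42.6  -0.2]
lip/glass root [28.4 56.9  3.2]
F in n,o,hy -2.3 1.0 -0.2 tcp n,o 0.4958 -0.407 17.05
v [ -5.7 -15.   -0.8] [ 0.467 -0.086  0.209]
[ 0.537 -0.072  0.216] tilt 27.0 az 17.8 [ 0.19 -0.05 -0.61 -0.11 -0.55  1.7 ]
[ 0.467 -0.086  0.209] tilt 27.0 az 17.8 [ 0.18 -0.17 -0.72 -0.11 -0.55  1.71]sim.py:19: RuntimeWarning: divide by zero encountered in scalar divide
  d=s-q;q=q+d*min(1,1/np.max(np.abs(d)/vm))
```

The mark is at 0.5488 and the pointer at 0.5495, and the fingers are free. Now I'll take the hand back.

Emit:
step_arm --pt "0.2 -0.8 0 0 1" --pt "-0.2 -2 -0.1 0 1" --pt "-0.8 -3.6 -0.2 0 1" --pt "-1.5 -5.4 -0.3 0 1" --pt "-2.4 -7.4 -0.4 0 1" --pt "-3.3 -9.4 -0.5 0 1" --pt "-4.2 -11.4 -0.6 0 1" --pt "-5 -13.2 -0.7 0 1" --pt "-5.5 -14.5 -0.8 0 1" --pt "-5.7 -15 -0.8 0 1"

```text
t: 17.88
eef_pos: [0.4656, -0.086, 0.2105]
ee_rot: [1.641, 1.097, 0.311]
force: [-0.0, -0.5, -0.4]
width: 0.0002
```

```bash
python3 look.py 8 scene side; python3 look.py 9 scene; python3 - <<'E'
import numpy as np,cv2
p=np.load("side8.npz")["pix"];cv2.imwrite("pics/side8f.png",p[:,:,::-1])
p=np.load("scene8.npz")["pix"];cv2.imwrite("pics/scene8f.png",p[:,:,::-1])
from h import *
print(get_state()["qd"].round(3),get_state()["eef_pos"])
E
```

```text
17.8833 [ 0.4656 -0.086   0.2105] F [-0.  -0.5 -0.4]
scene strip top n 1795 [0.5455 0.5481 0.5506]
scene pointer n 96 [0.5455 0.5502 0.5555] pos [0.6406 0.1267 0.2567]
scene mark n 44 [0.5444 0.5488 0.5513]
side strip top n 26 [0.544  0.5467 0.5474]
side pointer n 31 [0.5419 0.5478 0.5524] pos [0.648  0.1286 0.2516]
side mark n 13 [0.5417 0.5472 0.5485]
17.9833 [ 0.4674 -0.0857  0.2111] F [0.6 0.3 0.8]
scene strip top n 1802 [0.5454 0.548  0.5505]
scene pointer n 96 [0.5461 0.5495 0.5547] pos [0.6406 0.1271 0.2557]
scene mark n 44 [0.5456 0.5491 0.5524]
[ 0.002  0.028  0.022  0.002  0.002 -0.002] [ 0.46833947 -0.08556547  0.21128445]
```

View pics/side8f.png

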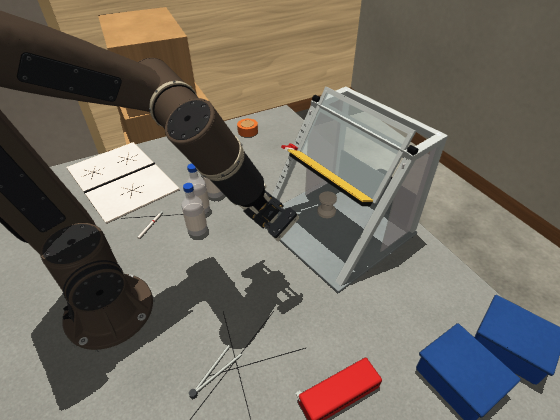

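View pics/scene8f.png

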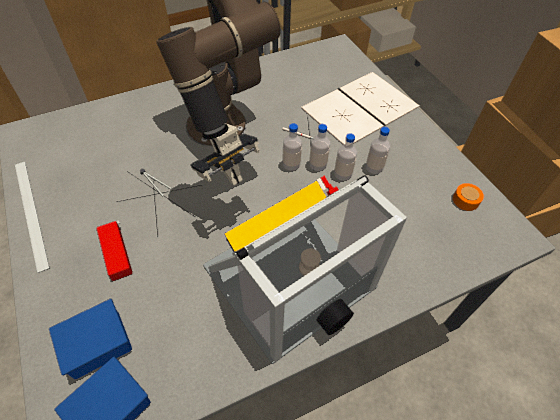

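The views show the window standing with its mark beside the pointer, at scene (325,186) and side (290,148). The bottle at (377,150), the case at (114,250) and the casting at (310,262) look unmoved, and the hand is clear. Handing in.

```bash
python3 -c "
from station import *
print(job_done())"
```

```text
the job is handed in; nothing more can be done
None
```

I pushed the window up from beneath its lip until the white mark stood level with the red pointer. Then I took the hand away and handed the job in at about 18 s of the 42 s allowed.

**How it was done:** The moves cannot pitch the tool, so I built up the finger slant by driving the arm against its reach limits in free space. That gave 27° at the lip, a little under the suggested 30–45°, because more slant at that azimuth was barely in reach. By my geometry the lip's edge rested on the finger face, with the yellow strip about 5 mm clear. I raised the window about 128 mm and finished with a 3 mm nudge.

**Last checks, after the hand was away:**

| Check | Result |
|---|---|
| Mark against pointer, up the slope (scene view) | 0.549 m and 0.550 m |
| Mark against pointer, up the slope (side view) | 0.547 m and 0.548 m |
| Window | did not move between two pictures |
| Pointer | within about 2 mm of its starting reading, which is camera noise |
| Bottle, case and casting | look unmoved in the scene picture; I did not remeasure them |
| Hand | about 150 mm clear, wrist force about zero |

**What disagreed or was uncertain:**
- **Early wrist force:** while building the slant in free air, one call ended with the wrist at about 95 N when the elbow hit its limit. The allowed limit is 120 N.
- **Force during the push:** one reading of 6 N was nearly level rather than up the slope. By geometry it was on the lip, but I could not measure the force on the strip separately.
- **Wrist camera:** it gave no usable depth on the strip once the fingers were at the lip.

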